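Tile an access hatch and roll the tiles flush

ROBOT

A 6-joint arm with a two-finger parallel gripper is mounted at the origin on the work surface. World frame = base frame: x ahead of the robot, y to its left, z up, the work surface at z = 0. Lengths are in m, angles in rad, forces in N, time in s.
With the tool pointing down it reaches from about 0.375 to 0.75 m from the base axis. Payload 9 kg.
Tool frame: the origin (TCP) lies midway between the tips of the shut fingers; the grasp point (between the pads) lies 19 mm behind it (env.pinch_z is the distance from the TCP to the grasp point, in m); z points along the fingers, x is the direction in which the jaws open and shut, and the axes are right-handed (so a half turn about z gives the same grasp; the last joint's range is limited). The gripper opens to 85 mm and grips with 20 to 120 N. Pads are 22 mm wide; open, the fingers measure 114 mm over their backs; the gripper's body (76 mm by 85 mm) begins 54 mm behind the grasp point. The pads swing forward as they close: fully open they stand 13 mm farther back than shut.
Start: joints at [0.963, 0.104, 0.097, 1.564, 0, 1.353], TCP at [0.228, 0.555, 0.231] pointing down, gripper open.
Joint ranges: [-2.99, 2.99], [-0.84, 1.86], [-1.1, 1.16], [-1.84, 2.11], [-1.51, 1.56], [-3.14, 3.14]. Speed limits (rad/s): [2.22, 2.22, 2.57, 3.14, 3.14, 3.14].

INTERFACE

Orientations are given as a rotation vector (axis times angle).
In Python, from rig import env gives the robot as it stands.
- The arm moves only by the shell command python3 -m inch 'ROWS' [FORCE]. ROWS is JSON, a list of rows, each a list of 7 numbers: the turn, a rotation vector about the world's x, y, z as a fraction of full scale, then the shift along the world's x, y, z as a fraction of full scale, then the opening, from 0 (shut) to 1 (fully open). A call has 1 to 8 rows; each row is the pose to reach, as a shift and turn from the pose measured when the call began; what a row does not reach only later rows make up. Full scale, the value 1, is 300 mm for a shift and pi/2 rad for a turn. A row lasts 1/8 s, in which the tool goes at most 62.5 mm and 10.7 degrees, less where a joint would pass 70% of its speed; a pose out of reach is approached as far as the arm can. A call with a number of a shift or a turn outside -1 to 1 is refused whole. A call with a gripper value outside its range is refused whole. The fingers move at their own pace and stop on an object; FORCE is the grip in N (left out, the last holds). Time passes only in rows, so rows that repeat a pose let the fingers close. It gives the time, the measured TCP pose, the force and the opening at its end, in the units of the state.
- env.get_obs(): the state, without advancing time (a new reading comes with each control period).
- env.grab_frame(name): name is "scene" or "top" or "wrist"; returns the picture (480x640x3 uint8, red, green, blue); there is no depth.
- env.camera_info(name): a dict with "fx", "fy", "cx", "cy" (pixels), "pose" (4x4, takes a point from camera to world coordinates). Camera axes: x right, y down, z forward; pixel columns grow to the right and rows downward; lengths in m; the calibration is good to about 2 mm. The wrist camera is an equidistant fisheye: a pixel r from the principal point sees the ray r / f radians off the axis. A picture is of the moment at which its call begins: read the wrist's pose just before it. camera_info takes no time and is no camera call; for the wrist camera it gives the pose at the moment of the call.
- env.hand_in(): hands the job in, once; it reports no verdict.
The state is a dict: "time_s": time; "joints": joint angles; "qd": joint speeds; "joint_efforts": joint torques, N m; "tcp_pos": TCP position; "ee_rot": TCP orientation; "wrist_force": force on the tool from outside, world axes, zero at the start; "ft_torque": the same for the moment, N m; "width": finger opening in m.
Only numpy, scipy, OpenCV 4.12 (cv2) and the standard library are available. Lean on these libraries where they do the work, as an engineer would, in place of code of your own. Each camera call takes 0.05 s, during which the arm holds its last target. There are 200 camera calls.

TASK

Finish the tiled access hatch that lies on the worktop: lay every loose tile loosely in a tile-sized gap, then bed the tiles with the hand roller, rolling it along each one under firm, steady pressure until it lies flush with its neighbours; do not push the tiles down with the fingers. Last, once all the tiles are flush (it would be in the roller's way), press the pull handle into the shorter recess until its plate is flush too. Leave the roller standing on its rubber mat and the other things on the worktop where they are.

Things in the scene. Friction and masses are not known exactly. Their poses are not given: they have to be found in the camera images.
- hatch: the access hatch leaf, fixed, face up: aluminium rim 248 (its x) x 280 (its y) x 24 mm high, holding white tiles in 4 courses (54 mm pitch in x) and 2 columns (124 mm in y). Tile faces and the 16 mm wide rim are level. Origin: centre of its underside, z up. Four open gaps in a chequer pattern take tiles (any tile fits any gap, spare gaps stay open), a shorter recess the pull handle.
- gap1 (a point): centre of a tile gap (-81, 62 mm in the hatch's frame) at face level, 24 mm above the worktop; gap 54 (hatch x) x 124 mm (y). Two buff adhesive pads, 36 x 30 mm, 40 mm either side in y, their tops 7 mm below the faces, carry a laid tile 5 mm proud; under about 6 N each (more if fast) a pad sinks for good by up to 5 mm: then the tile is flush. Weight alone does not sink them.
- gap2 (a point): centre of a tile gap (-27, -62 mm in the hatch's frame) at face level, 24 mm above the worktop; gap 54 (hatch x) x 124 mm (y). Two buff adhesive pads, 36 x 30 mm, 40 mm either side in y, their tops 7 mm below the faces, carry a laid tile 5 mm proud; under about 6 N each (more if fast) a pad sinks for good by up to 5 mm: then the tile is flush. Weight alone does not sink them.
- gap3 (a point): centre of a tile gap (27, 62 mm in the hatch's frame) at face level, 24 mm above the worktop; gap 54 (hatch x) x 124 mm (y). Two buff adhesive pads, 36 x 30 mm, 40 mm either side in y, their tops 7 mm below the faces, carry a laid tile 5 mm proud; under about 6 N each (more if fast) a pad sinks for good by up to 5 mm: then the tile is flush. Weight alone does not sink them.
- gap4 (a point): centre of a tile gap (81, -62 mm in the hatch's frame) at face level, 24 mm above the worktop; gap 54 (hatch x) x 124 mm (y). Two buff adhesive pads, 36 x 30 mm, 40 mm either side in y, their tops 7 mm below the faces, carry a laid tile 5 mm proud; under about 6 N each (more if fast) a pad sinks for good by up to 5 mm: then the tile is flush. Weight alone does not sink them.
- pullgap (a point): centre of the recess for the pull handle, at the level of the tile faces; 46 mm (x of the hatch) by 80 mm (y of the hatch), two pads (36 x 20 mm, 25 mm either side in y) as in the tile gaps. Centre in the hatch's frame: x 81, y 62 mm.
- tile1: a loose white glazed wall tile, 50 (its x) by 120 (its y) by 12 mm, 170 g, lying face up on the worktop at the start; origin: centre of its underside. 2 mm play all round in a gap; either way round. It can be held by the upper 5 to 6 mm of its long edges so that the fingers stay clear of the tiles beside the gap. May be absent.
- tile2: a loose white glazed wall tile, 50 (its x) by 120 (its y) by 12 mm, 170 g, lying face up on the worktop at the start; origin: centre of its underside. 2 mm play all round in a gap; either way round. It can be held by the upper 5 to 6 mm of its long edges so that the fingers stay clear of the tiles beside the gap. May be absent.
- tile3: a loose white glazed wall tile, 50 (its x) by 120 (its y) by 12 mm, 170 g, lying face up on the worktop at the start; origin: centre of its underside. 2 mm play all round in a gap; either way round. It can be held by the upper 5 to 6 mm of its long edges so that the fingers stay clear of the tiles beside the gap. May be absent.
- tile4: a loose white glazed wall tile, 50 (its x) by 120 (its y) by 12 mm, 170 g, lying face up on the worktop at the start; origin: centre of its underside. 2 mm play all round in a gap; either way round. It can be held by the upper 5 to 6 mm of its long edges so that the fingers stay clear of the tiles beside the gap. May be absent.
- pull: the pull handle: an aluminium plate 42 (its x) by 76 (its y) by 12 mm with a steel bow handle on top, 180 g; origin: centre of the plate's underside. The bow runs along y: grip bar 12 mm wide (x), 60 mm long, its underside 32 mm and its top 44 mm above the origin, on two posts 12 x 10 mm at y = +-25 mm. 2 mm play all round in its recess; either way round.
- roller: hand roller, 380 g, standing on wheel and heel, leaning back 5.7 deg. Origin: where the wheel touches the mat, 20 mm below mid axle; x forward, y along the axle. Rubber wheel 40 mm diameter, 76 mm wide (wider than a tile), in a yoke 98 mm wide; heel 50 mm behind the axle, 92 mm wide, 5 mm clear of the face when the grip's sides are vertical.
- roller_grip (a point): centre of the roller's wooden grip bar: 26 mm across (x), 100 mm long (y), 30 mm high, flat vertical sides to hold between the fingers. With the grip's sides vertical it is 60 mm above and 8 mm behind the axle, so 80 mm above the face rolled on.
- roller_wheel (a joint): turning angle of the roller's wheel about its axle (rad), free, no stops; 1 rad is 20 mm of rolling.
- mat: the roller's place: a black rubber mat 120 x 120 x 3 mm, fixed on the worktop; origin: centre of its underside. Its top is 3 mm above the worktop.
- grout_jar: a jar, 72 mm diameter, 75 mm high, standing by; origin under its centre. Leave alone.
- mug: a blue mug, 80 mm diameter, 90 mm high, standing by; origin under its centre. Leave alone.
- tape_measure: a black tape measure 70 x 68 x 36 mm, standing by. Leave alone.
- scrub_brush: a scrubbing brush lying beyond the hatch. Leave alone.
- detergent: a green detergent bottle, 90 mm diameter, 240 mm high, at the right side. Leave alone.
- softener: a blue softener bottle, 80 mm diameter, 220 mm high, at the right side. Leave alone.

How it is judged:
On the way, in this order (a step that is already met when the one before it is completed fails the run):
1. every loose tile lies in a gap of the hatch (still proud) ((horizontal distance between tile1 and gap1 below 0.005 m or horizontal distance between tile1 and gap2 below 0.005 m or horizontal distance between tile1 and gap3 below 0.005 m or horizontal distance between tile1 and gap4 below 0.005 m) and z of tile1 in the frame of hatch between 0.01 and 0.02 m and angle between the y axis of each of tile1, tile2, tile3, tile4 and the y axis of hatch, either way round below 0.08 rad and (horizontal distance between tile2 and gap1 below 0.005 m or horizontal distance between tile2 and gap2 below 0.005 m or horizontal distance between tile2 and gap3 below 0.005 m or horizontal distance between tile2 and gap4 below 0.005 m) and z of tile2 in the frame of hatch between 0.01 and 0.02 m and (horizontal distance between tile3 and gap1 below 0.005 m or horizontal distance between tile3 and gap2 below 0.005 m or horizontal distance between tile3 and gap3 below 0.005 m or horizontal distance between tile3 and gap4 below 0.005 m) and z of tile3 in the frame of hatch between 0.01 and 0.02 m and (horizontal distance between tile4 and gap1 below 0.005 m or horizontal distance between tile4 and gap2 below 0.005 m or horizontal distance between tile4 and gap3 below 0.005 m or horizontal distance between tile4 and gap4 below 0.005 m) and z of tile4 in the frame of hatch between 0.01 and 0.02 m), for 0.2 s.
2. the roller rolls along a tile with steady pressure (over 3 N, wheel turning, for 0.3 s on end) ((velocity of joint roller_wheel above 0.4 rad/s or velocity of joint roller_wheel below -0.4 rad/s) and (contact force between roller and tile1 above 3 N or contact force between roller and tile2 above 3 N or contact force between roller and tile3 above 3 N or contact force between roller and tile4 above 3 N)), for 0.3 s.
3. every loose tile is flush and flat in its gap (the pull handle not yet fitted) ((horizontal distance between tile1 and gap1 below 0.005 m or horizontal distance between tile1 and gap2 below 0.005 m or horizontal distance between tile1 and gap3 below 0.005 m or horizontal distance between tile1 and gap4 below 0.005 m) and z of tile1 in the frame of hatch between 0.01 and 0.0138 m and angle between the y axis of each of tile1, tile2, tile3, tile4 and the y axis of hatch, either way round below 0.08 rad and angle between each of tile1, tile2, tile3, tile4's own z axis and vertical below 0.02 rad and (horizontal distance between tile2 and gap1 below 0.005 m or horizontal distance between tile2 and gap2 below 0.005 m or horizontal distance between tile2 and gap3 below 0.005 m or horizontal distance between tile2 and gap4 below 0.005 m) and z of tile2 in the frame of hatch between 0.01 and 0.0138 m and (horizontal distance between tile3 and gap1 below 0.005 m or horizontal distance between tile3 and gap2 below 0.005 m or horizontal distance between tile3 and gap3 below 0.005 m or horizontal distance between tile3 and gap4 below 0.005 m) and z of tile3 in the frame of hatch between 0.01 and 0.0138 m and (horizontal distance between tile4 and gap1 below 0.005 m or horizontal distance between tile4 and gap2 below 0.005 m or horizontal distance between tile4 and gap3 below 0.005 m or horizontal distance between tile4 and gap4 below 0.005 m) and z of tile4 in the frame of hatch between 0.01 and 0.0138 m), for 0.2 s.
4. after that, the pull handle is pressed flush into its recess (horizontal distance between pull and pullgap below 0.005 m and z of pull in the frame of hatch between 0.01 and 0.0138 m and angle between the y axis of pull and the y axis of hatch, either way round below 0.08 rad and angle between pull's own z axis and vertical below 0.03 rad), for 0.2 s.
At the end, for the whole second after the job is handed in: every loose tile lies in a gap, within 5 mm of its centre, flush within 1.8 mm and flat within 0.02 rad; the pull handle's plate lies in its recess flush within 1.8 mm; the roller stands upright on its mat, its wheel within 60 mm of the mat's centre, at rest (all of step 3 and all of step 4 and horizontal distance between roller and mat below 0.06 m and z of roller in the frame of mat below 0.008 m and angle between roller's own z axis and vertical below 0.15 rad and linear speed of roller below 0.02 m/s); the robot touches nothing.
It fails at once if a tile is pushed down with the fingers instead of the roller (touched by them with over 3 N when sunk more than 3 mm of the 5) ((contact force between the fingers and tile1 above 3 N and z of tile1 in the frame of hatch below 0.014 m and horizontal distance between tile1 and hatch below 0.115 m) or (contact force between the fingers and tile2 above 3 N and z of tile2 in the frame of hatch below 0.014 m and horizontal distance between tile2 and hatch below 0.115 m) or (contact force between the fingers and tile3 above 3 N and z of tile3 in the frame of hatch below 0.014 m and horizontal distance between tile3 and hatch below 0.115 m) or (contact force between the fingers and tile4 above 3 N and z of tile4 in the frame of hatch below 0.014 m and horizontal distance between tile4 and hatch below 0.115 m)).
It fails at once if one of the other things on the worktop is pushed away (more than 50 mm) (distance of any of grout_jar, mug, tape_measure, scrub_brush, detergent, softener from where it was at the start of the episode above 0.05 m).
Of tile1, tile2, tile3, tile4 only 2 to 4 are there at a start; the rules pass over those that are not, and their reading is None.
At some moment in a run one of tile1, tile2, tile3, tile4, pull may be knocked a few centimetres aside while the robot is not near it.
It also fails if it takes over 210 s, if anything falls off the work surface, if the arm or the gripper's body presses on something with over 40 N, if the wrist force passes 120 N, or if a joint passes its speed limit or range.

## Working session

There is one attempt and no reset: what is moved stays moved. The work goes in short steps, Python scripts to look and compute and a shell command to move; the robot and the scene stay as the last step left them, time stands still between calls to the robot, and variables do not carry over. Pictures are saved under pics/ and viewed, about 12 in all and at most 16, crops included, and the job is handed in when it is done.

```bash
ls; mkdir -p pics
python3 - <<'E'
from rig import env
import cv2,numpy as np
o=env.get_obs();print(o['time_s'],o['tcp_pos'],o['ee_rot'],o['width'],env.pinch_z)
for n in("top","scene"):
    f=env.grab_frame(n);cv2.imwrite(f"pics/{n}0.png",f[:,:,::-1]);i=env.camera_info(n);print(n,i['fx'],i['cx'],i['cy'],np.round(i['pose'],3).tolist())
E
```

```text
pics
0.0 [0.22780665 0.55471276 0.23052773] [ 2.60921776e+00  1.74885651e+00 -1.93788759e-03] 0.08559152508305032 0.0187
top 592.2897314766005 309.15574150647006 233.86421603405967 [[-0.026, -0.988, 0.151, 0.277], [-1.0, 0.028, 0.011, -0.094], [-0.015, -0.15, -0.989, 1.881], [0.0, 0.0, 0.0, 1.0]]
scene 458.08649829256115 328.90584342055615 237.5939474471098 [[-0.673, 0.534, -0.511, 1.103], [0.739, 0.49, -0.462, 0.414], [0.004, -0.689, -0.725, 0.84], [0.0, 0.0, 0.0, 1.0]]
```

View pics/top0.png

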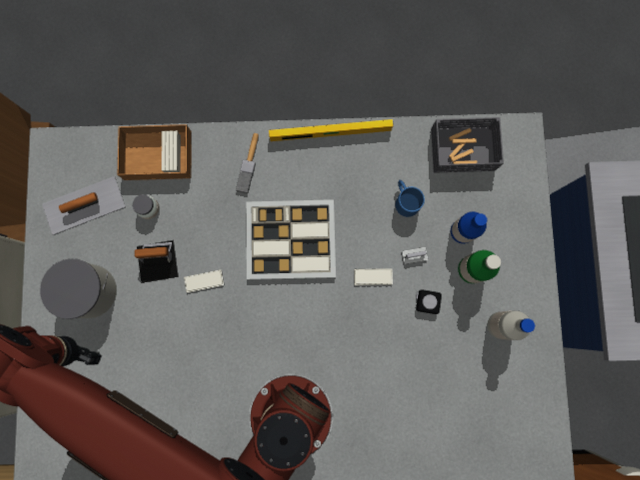

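View pics/scene0.png

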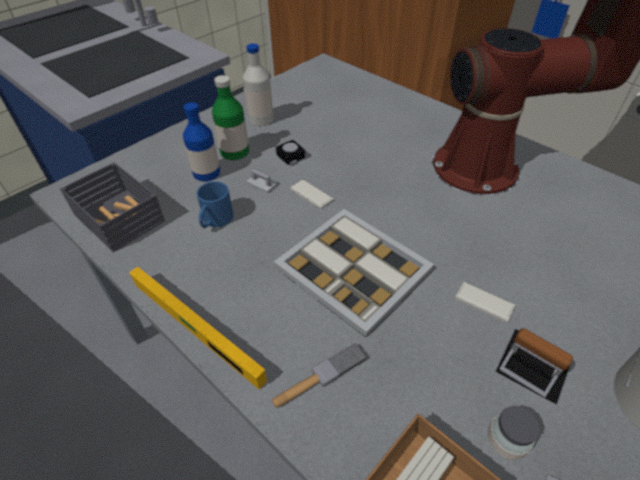

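The top view shows the hatch at (291,240), two loose tiles at (204,281) and (373,277), the pull at (414,256), and the roller on its mat at (155,262). The scene view agrees and shows no other tiles on the worktop.

```bash
cat > h.py <<'E'
from rig import env
import cv2,numpy as np
from scipy.spatial.transform import Rotation as R
def ray2world(name,uv,z,info=None):
    i=info or env.camera_info(name);uv=np.atleast_2d(np.asarray(uv,float))
    x=(uv[:,0]-i['cx'])/i['fx'];y=(uv[:,1]-i['cy'])/i['fy']
    if name=='wrist':
        r=np.hypot(x,y)+1e-12;s=np.sin(r)/r;d=np.c_[x*s,y*s,np.cos(r)]
    else: d=np.c_[x,y,np.ones(len(x))]
    P=np.asarray(i['pose']);d=d@P[:3,:3].T;o=P[:3,3]
    return (o+d*((z-o[2])/d[:,2])[:,None])[:,:2]
def rect(pts):
    (c,(w,h),a)=cv2.minAreaRect((np.asarray(pts)*1000).astype(np.float32))
    if w<h: a+=90
    a=(a+90)%180-90   # direction of long side, deg from world x
    return np.round([c[0],c[1],min(w,h),max(w,h),a],1)
def conts(mask,amin):
    cs,_=cv2.findContours(mask.astype(np.uint8),cv2.RETR_EXTERNAL,cv2.CHAIN_APPROX_NONE)
    return [c[:,0,:] for c in cs if cv2.contourArea(c)>amin]
def snap(name,fn=None):
    i=env.camera_info(name);f=env.grab_frame(name)
    if fn: cv2.imwrite('pics/'+fn,f[:,:,::-1])
    return f,i
def state():
    o=env.get_obs();m=R.from_rotvec(o['ee_rot']).as_matrix()
    print('t',round(o['time_s'],2),'tcp',np.round(o['tcp_pos'],4),'zax',np.round(m[:,2],3),'jawdeg',round(np.degrees(np.arctan2(m[1,0],m[0,0])),1),'w',round(o['width'],4),'F',np.round(o['wrist_force'],1),'j6',round(o['joints'][5],2))
    return o
E
python3 - <<'E'
from h import *
f=cv2.imread('pics/top0.png')[:,:,::-1];i=env.camera_info('top')
hsv=cv2.cvtColor(f,cv2.COLOR_RGB2HSV)
w=(hsv[...,2]>150)
for c in conts(w,150):
    print('white',c.mean(0).round(),rect(ray2world('top',c,0.012,i)),rect(ray2world('top',c,0.024,i)))
d=(hsv[...,2]<45);d[:,:130]=0;d[290:]=0
for c in conts(d,200): print('dark',c.mean(0).round(),rect(ray2world('top',c,0.003,i)))
b=(hsv[...,0]<15)&(hsv[...,1]>110)&(hsv[...,2]>60);b[:,:125]=0;b[:235]=0;b[270:]=0
for c in conts(b,60): print('grip',c.mean(0).round(),rect(ray2world('top',c,0.095,i)))
state();print(R.from_rotvec(env.get_obs()['ee_rot']).as_matrix().round(3));print(env.camera_info('wrist'))
E
```

```text
white [204. 280.] [423.5 265.4  49.6 121.5 -79.9] [422.5 263.1  49.3 120.7 -79.9]
white [373. 276.] [ 422.7 -272.2   48.9  119.8  -89.7] [ 421.8 -271.    48.6  119.   -89.7]
white [290. 239.] [549.8 -12.8 250.5 283.5  89.6] [548.  -13.3 248.9 281.7  89.6]
white [154. 155.] [847.6 437.2 140.5 164.4 -89.5] [844.  433.8 139.6 163.3 -89.5]
white [330. 127.] [ 913.1 -151.5   25.1  409.3  -86.5] [ 909.1 -151.1   24.9  406.7  -86.5]
dark [161. 263.] [489.  416.1 117.5 118.3 -82.1]
dark [574. 237.] [ 545.3 -910.6  120.5  364.5   -0. ]
dark [454. 159.] [ 792.  -555.   137.8  249.8   53.5]
dark [484. 132.] [ 884.8 -663.4  103.4  188.9   41. ]
grip [150. 252.] [507.3 410.5  28.4  95.6 -86.8]
t 0.1 tcp [0.2278 0.5547 0.2306] zax [-0.001 -0.001 -1.   ] jawdeg 67.7 w 0.0854 F [-0.3  0.1 -0.8] j6 1.35
[[ 0.38   0.925 -0.001]
 [ 0.925 -0.38  -0.001]
 [-0.001 -0.    -1.   ]]
{'fx': 371.64829954431775, 'fy': 371.64829954431775, 'cx': 318.99927449462547, 'cy': 241.35514018563615, 'pose': array([[ 3.79408504e-01,  8.79488958e-01,  2.87312304e-01,
         1.53998309e-01],
       [ 9.25229211e-01, -3.60548486e-01, -1.18134233e-01,
         5.85469744e-01],
       [-3.07737141e-04,  3.10650869e-01, -9.50524036e-01,
         3.73866890e-01],
       [ 0.00000000e+00,  0.00000000e+00,  0.00000000e+00,
         1.00000000e+00]])}
```

```bash
python3 -m inch '[[0,0,-0.64,0.65,-0.97,-0.07,1],[0,0,-0.64,0.65,-0.97,-0.07,1],[0,0,-0.64,0.65,-0.97,-0.07,1],[0,0,-0.64,0.65,-0.97,-0.07,1],[0,0,-0.64,0.65,-0.97,-0.07,1],[0,0,-0.64,0.65,-0.97,-0.07,1],[0,0,-0.64,0.65,-0.97,-0.07,1],[0,0,-0.64,0.65,-0.97,-0.07,1]]'
python3 - <<'E'
from h import *
state()
f,i=snap('wrist','w1.png');
hsv=cv2.cvtColor(f,cv2.COLOR_RGB2HSV)
for c in conts((hsv[...,2]>150)&(hsv[...,1]<60),800): print(c.mean(0).round(),rect(ray2world('wrist',c,0.012,i)))
E
```

```text
time_s: 1.1
tcp_pos: [0.4225, 0.2639, 0.2094]
ee_rot: [-3.129, -0.276, 0.003]
wrist_force: [0.1, 0.6, 0.1]
width: 0.0851
t 1.1 tcp [0.4225 0.2639 0.2094] zax [-0.002  0.    -1.   ] jawdeg 10.1 w 0.0851 F [0.1 0.6 0.1] j6 1.69
[374. 390.] [525.2  58.5  44.3  83.2  89.7]
[339. 364.] [ 4.996e+02  6.180e+01  1.183e+02  1.502e+02 -1.000e-01]
[320. 203.] [422.9 267.8  49.8 118.8 -80.1]
```

View pics/w1.png

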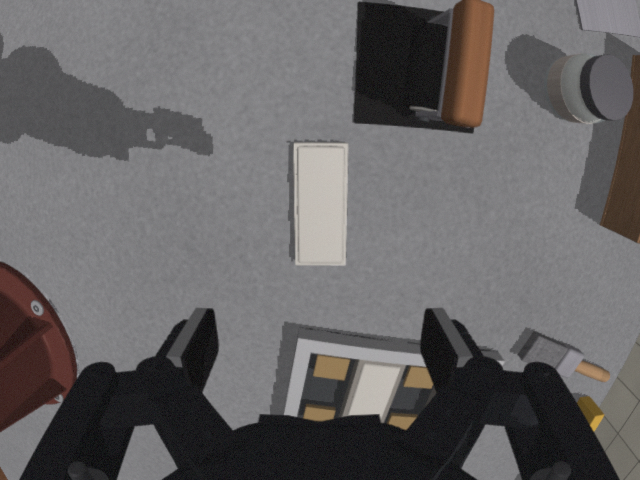

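The wrist view shows tile1 at (320,203) and the roller grip at (467,60), on the +x side of the mat. The two cameras agree on tile1 to about 2 mm, so I'll grasp it.

```bash
python3 -m inch '[[0,0,0,0.002,0.008,-0.3,0.8],[0,0,0,0.002,0.008,-0.5,0.8],[0,0,0,0.002,0.008,-0.65,0.8],[0,0,0,0.002,0.008,-0.687,0.8],[0,0,0,0.002,0.008,-0.687,0.8],[0,0,0,0.002,0.008,-0.687,0.4],[0,0,0,0.002,0.008,-0.687,0.4],[0,0,0,0.002,0.008,-0.687,0.4]]' 60
python3 -m inch '[[0,0,0,0,0,0,0.4],[0,0,0,0,0,0,0.4],[0,0,0,0,0,0.05,0.4],[0,0,0,0,0,0.2,0.4],[0,0,0,0,0,0.4,0.4]]'
python3 - <<'E'
from h import *
state();snap('wrist','w2.png')
E
```

```text
time_s: 2.15
tcp_pos: [0.4249, 0.2676, 0.0069]
ee_rot: [-3.128, -0.278, -0.004]
wrist_force: [-4.0, 0.9, 9.2]
width: 0.0467
time_s: 2.78
tcp_pos: [0.4239, 0.2672, 0.128]
ee_rot: [-3.128, -0.278, -0.001]
wrist_force: [1.0, 0.8, -1.7]
width: 0.047
t 2.77 tcp [0.4239 0.2672 0.128 ] zax [ 0.     0.001 -1.   ] jawdeg 10.1 w 0.047 F [ 1.   0.8 -1.7] j6 1.69
```

View pics/w2.png

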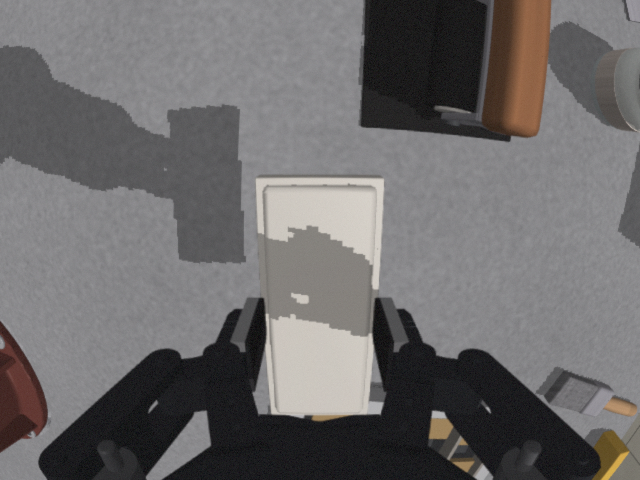

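Tile1 is held by its long edges, top edge at v=178 and square to the hand. The hand stopped 4 mm higher than commanded, so I'll check how deep the grip is.

Run:
```python
from h import *
from scipy.optimize import brentq
i=env.camera_info('wrist')
wd=lambda z:np.linalg.norm(np.subtract(*ray2world('wrist',[[257.5,178],[383.5,178]],z,i)))-.05
z=brentq(wd,0,.2);p=ray2world('wrist',[[257.5,178],[383.5,178]],z,i)
print('tile top z',z,p)
for zz in(.125,.133,.14):
  q=ray2world('wrist',[[257.5,178],[383.5,178],[270,414],[372,414]],zz,i);print(zz,(q*1000).round(1).tolist(),np.linalg.norm(q[0]-q[2]))
f,i=snap('scene');cv2.imwrite('pics/s1.png',cv2.resize(f[150:350,400:640,::-1],None,fx=3.3,fy=3,interpolation=cv2.INTER_CUBIC))
```

```text
tile top z 0.1357256830931065 [[0.39339907 0.32241533]
 [0.44262138 0.33119964]]
0.125 [[392.0, 320.6], [444.9, 330.1], [413.6, 190.4], [471.2, 199.9]] 0.13194764593094946
0.133 [[393.1, 322.0], [443.2, 330.9], [413.5, 198.5], [468.2, 207.5]] 0.12518234372944795
0.14 [[393.9, 323.1], [441.7, 331.7], [413.4, 205.5], [465.5, 214.0]] 0.11926270430313406
```

View pics/s1.png

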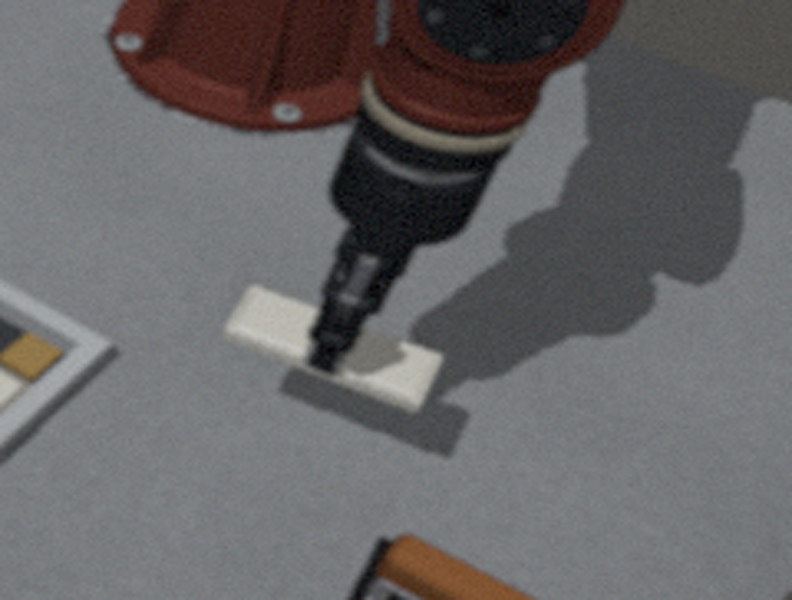

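The crop shows the fingertip (325,370) reaching the tile's lower edge, so the grip is too deep. I'll set the tile down and regrip about 6 mm higher.

```bash
python3 -m inch '[[0,0,0,0,0,-0.2,0.4],[0,0,0,0,0,-0.36,0.4],[0,0,0,0,0,-0.4,0.4],[0,0,0,0,0,-0.4,0.4],[0,0,0,0,0,-0.4,0.75],[0,0,0,0,0,-0.4,0.75],[0,0,0,0,0,-0.38,0.75],[0,0,0,0,0,-0.38,0.75]]'
python3 -m inch '[[0,0,0,0,0,0,0.4],[0,0,0,0,0,0,0.4],[0,0,0,0,0,0,0.4],[0,0,0,0,0,0,0.4],[0,0,0,0,0,0,0.4]]'
python3 -m inch '[[0,0,0,0,0,0.05,0.4],[0,0,0,0,0,0.2,0.4],[0,0,0,0,0,0.4,0.4],[0,0,0,0,0,0.4,0.4]]'
python3 - <<'E'
from h import *
from scipy.optimize import brentq
f,i=snap('scene');cv2.imwrite('pics/s2.png',cv2.resize(f[230:290,450:550,::-1],None,fx=8,fy=8,interpolation=cv2.INTER_CUBIC))
state();f,i=snap('wrist','w3.png')
E
```

```text
time_s: 3.88
tcp_pos: [0.4293, 0.269, 0.0221]
ee_rot: [-3.125, -0.278, -0.023]
wrist_force: [0.3, 0.9, 0.4]
width: 0.064
time_s: 4.5
tcp_pos: [0.4293, 0.269, 0.022]
ee_rot: [-3.125, -0.278, -0.023]
wrist_force: [0.4, -0.7, 0.2]
width: 0.0343
time_s: 5.0
tcp_pos: [0.4323, 0.27, 0.1484]
ee_rot: [-3.123, -0.278, -0.037]
wrist_force: [0.8, 0.3, 0.2]
width: 0.0342
t 5.05 tcp [0.431  0.2695 0.1454] zax [ 0.019  0.007 -1.   ] jawdeg 10.2 w 0.0344 F [ 0.  -0.5 -1.5] j6 1.69
```

View pics/s2.png

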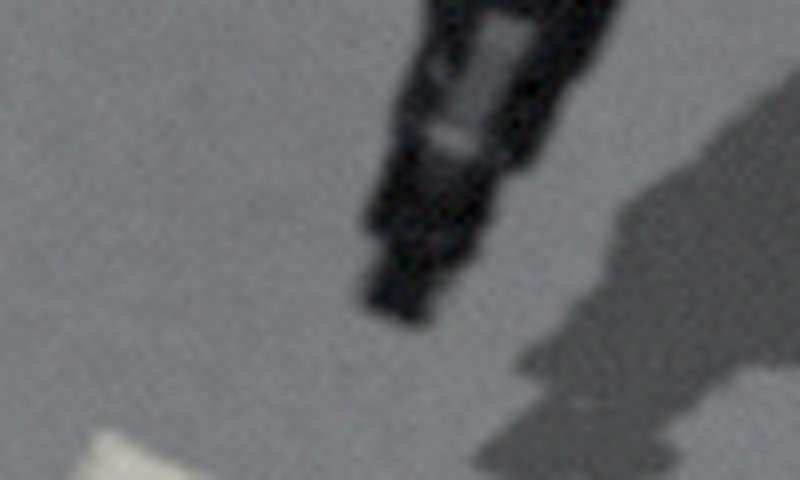

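That closing was above the tile: the arm had not settled (TCP 22 mm, lower commanded). Tile1 is still on the table. I'll add a helper that computes the row to a target pose, and watch how the arm settles.

```bash
cat >> h.py <<'E'
def row(p,jaw):
    "row from the measured pose to TCP p (mm), tool down, jaw angle deg"
    o=env.get_obs();m=R.from_rotvec(o['ee_rot'])
    a=np.radians(jaw);x=np.array([np.cos(a),np.sin(a),0]);z=np.array([0,0,-1.])
    t=R.from_matrix(np.c_[x,np.cross(z,x),z])
    d=(t*m.inv()).as_rotvec()/(np.pi/2);s=(np.array(p)/1000-o['tcp_pos'])/.3
    print('ROW',np.r_[d,s].round(4).tolist())
E
python3 -m inch '[[0,0,0,0,0,0,1]]'
for k in 1 2 3; do python3 -c "
from h import *
state();env.grab_frame('wrist')"; done
python3 - <<'E'
from h import *
state();f,i=snap('wrist','w3.png')
hsv=cv2.cvtColor(f,cv2.COLOR_RGB2HSV)
for c in conts((hsv[...,2]>150)&(hsv[...,1]<60),3000): print(c.mean(0).round(),rect(ray2world('wrist',c,0.012,i)))
E
```

```text
time_s: 5.22
tcp_pos: [0.4292, 0.2689, 0.1422]
ee_rot: [-3.125, -0.278, -0.023]
wrist_force: [0.4, -0.6, 0.1]
width: 0.0515
t 5.22 tcp [0.4292 0.2689 0.1422] zax [ 0.014  0.005 -1.   ] jawdeg 10.2 w 0.0515 F [ 0.4 -0.6  0.1] j6 1.69
t 5.28 tcp [0.4292 0.269  0.1423] zax [ 0.015  0.006 -1.   ] jawdeg 10.2 w 0.0588 F [ 0.2 -0.9 -0.6] j6 1.69
t 5.33 tcp [0.4292 0.269  0.1423] zax [ 0.015  0.006 -1.   ] jawdeg 10.2 w 0.0659 F [ 0.  -0.4 -0.6] j6 1.69
t 5.38 tcp [0.4293 0.269  0.1423] zax [ 0.015  0.006 -1.   ] jawdeg 10.2 w 0.073 F [ 0.4 -0.1 -0.7] j6 1.69
[317. 224.] [430.  269.8  49.4 118.9 -80. ]
```

Run:
```python
from h import *
row([429.8,268,45],10);row([429.8,268,13],10)
```

```text
ROW [-0.0036, 0.0094, -0.0017, 0.0014, -0.0033, -0.3247]
ROW [-0.0036, 0.0094, -0.0017, 0.0014, -0.0033, -0.4313]
```

```bash
python3 -m inch '[[-0.0036,0.0094,-0.0017,0.0014,-0.0033,-0.2,0.75],[-0.0036,0.0094,-0.0017,0.0014,-0.0033,-0.325,0.75],[-0.0036,0.0094,-0.0017,0.0014,-0.0033,-0.4,0.75],[-0.0036,0.0094,-0.0017,0.0014,-0.0033,-0.431,0.75],[-0.0036,0.0094,-0.0017,0.0014,-0.0033,-0.431,0.75],[-0.0036,0.0094,-0.0017,0.0014,-0.0033,-0.431,0.75]]'
python3 -m inch '[[0,0,0,0,0,0,0.4],[0,0,0,0,0,0,0.4],[0,0,0,0,0,0,0.4],[0,0,0,0,0,0,0.4],[0,0,0,0,0,0,0.4]]'
python3 -m inch '[[0,0,0,0,0,0.05,0.4],[0,0,0,0,0,0.2,0.4],[0,0,0,0,0,0.35,0.4],[0,0,0,0,0,0.35,0.4]]'
python3 - <<'E'
from h import *
f,i=snap('scene');cv2.imwrite('pics/s3.png',cv2.resize(f[230:290,440:540,::-1],None,fx=8,fy=8,interpolation=cv2.INTER_CUBIC))
state();f,i=snap('wrist','w4.png')
E
```

```text
time_s: 6.18
tcp_pos: [0.4306, 0.2683, 0.0143]
ee_rot: [-3.129, -0.274, -0.003]
wrist_force: [0.0, -0.2, 0.9]
width: 0.064
time_s: 6.8
tcp_pos: [0.4306, 0.2683, 0.0143]
ee_rot: [-3.129, -0.274, -0.003]
wrist_force: [-0.3, 0.2, -0.7]
width: 0.0343
time_s: 7.3
tcp_pos: [0.4331, 0.2691, 0.1244]
ee_rot: [-3.128, -0.274, -0.014]
wrist_force: [0.4, -0.2, 0.2]
width: 0.0346
t 7.35 tcp [0.432  0.2687 0.122 ] zax [ 0.006  0.002 -1.   ] jawdeg 10.0 w 0.034 F [ 1.1 -0.2 -1.1] j6 1.7
```

View pics/s3.png

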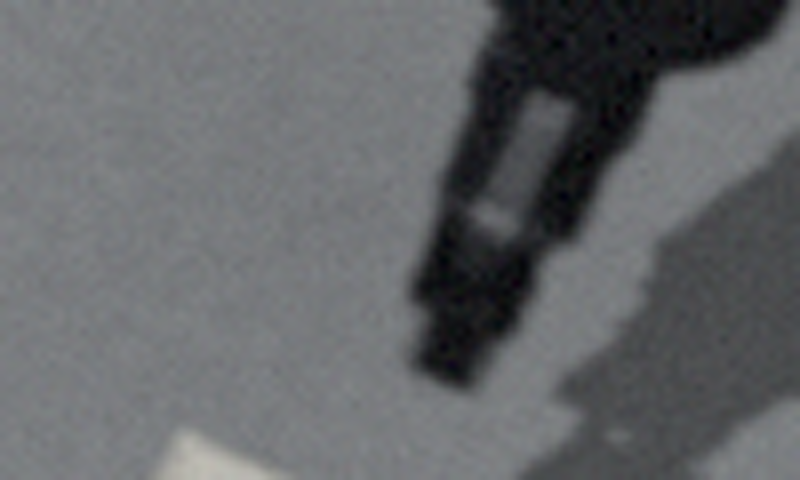

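Missed again at TCP 14 mm: tile1 is still on the table and the fingers passed over it. I'll go lower in small, settled steps and read the force as the fingers close.

```bash
python3 -m inch '[[0,0,0,0,0,0,0.75],[0,0,0,0,0,0,0.75],[0,0,0,0,0,0,0.75]]'
python3 - <<'E'
from h import *
f,i=snap('wrist')
hsv=cv2.cvtColor(f,cv2.COLOR_RGB2HSV)
for c in conts((hsv[...,2]>150)&(hsv[...,1]<60),3000): print(c.mean(0).round(),rect(ray2world('wrist',c,0.012,i)))
row([429.8,268,5],10)
E
```

```text
time_s: 7.78
tcp_pos: [0.4307, 0.2683, 0.1196]
ee_rot: [-3.129, -0.274, -0.003]
wrist_force: [0.3, 0.6, -0.7]
width: 0.0641
[318. 230.] [430.1 269.7  49.9 118.7 -79.8]
ROW [-0.0004, 0.0015, -0.0, -0.0032, -0.001, -0.3825]
```

```bash
python3 -m inch '[[0,0.0015,0,-0.002,0,-0.15,0.75],[0,0.0015,0,-0.002,0,-0.28,0.75],[0,0.0015,0,-0.002,0,-0.36,0.75],[0,0.0015,0,-0.002,0,-0.382,0.75],[0,0.0015,0,-0.002,0,-0.382,0.75],[0,0.0015,0,-0.002,0,-0.382,0.75]]'
python3 -m inch '[[0,0,0,0,0,0,0.6]]'
python3 -m inch '[[0,0,0,0,0,0,0.5]]'
python3 -m inch '[[0,0,0,0,0,0,0.5],[0,0,0,0,0,0,0.5]]'
```

```text
time_s: 8.57
tcp_pos: [0.4311, 0.2687, 0.0065]
ee_rot: [-3.129, -0.274, -0.003]
wrist_force: [0.4, 0.6, 0.0]
width: 0.0637
time_s: 8.7
tcp_pos: [0.4317, 0.2688, 0.0075]
ee_rot: [-3.128, -0.274, -0.005]
wrist_force: [-1.7, 0.2, 0.0]
width: 0.0515
time_s: 8.82
tcp_pos: [0.4321, 0.269, 0.0085]
ee_rot: [-3.128, -0.274, -0.006]
wrist_force: [-2.0, -0.9, 0.7]
width: 0.0458
time_s: 9.07
tcp_pos: [0.4322, 0.269, 0.0086]
ee_rot: [-3.128, -0.274, -0.007]
wrist_force: [0.1, 1.2, 0.4]
width: 0.0454
```

```bash
python3 -m inch '[[0,0,0,0,0,0.03,0.3],[0,0,0,0,0,0.2,0.3],[0,0,0,0,0,0.38,0.3],[0,0,0,0,0,0.38,0.3],[0,0,0,0,0,0.38,0.3]]'
python3 - <<'E'
from h import *
from scipy.optimize import brentq
f,i=snap('scene');a=f[230:290,440:540]
state();f,i=snap('wrist','w4.png')
cv2.imwrite('pics/c4.png',np.hstack([cv2.resize(a,(500,300),interpolation=cv2.INTER_CUBIC),cv2.resize(f[270:420,220:420],(300,300))])[:,:,::-1])
E
```

```text
time_s: 9.7
tcp_pos: [0.4321, 0.269, 0.1224]
ee_rot: [-3.128, -0.274, -0.007]
wrist_force: [-0.1, -0.1, -2.6]
width: 0.0451
t 9.75 tcp [0.4316 0.2688 0.1215] zax [ 0.003  0.002 -1.   ] jawdeg 10.0 w 0.045 F [ 0.6  0.2 -2. ] j6 1.69
```

View pics/c4.png

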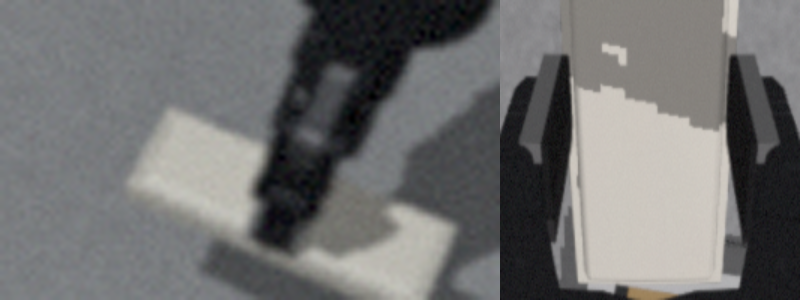

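Tile1 is held near its upper edge, tip at about (275,245) in the left half. I'll carry it above the hatch, camera over the hatch centre, and measure the hatch with the same camera.

Run:
```python
from h import *
row([548,-95,220],-0.4)
```

```text
ROW [-0.0007, 0.0013, -0.1157, 0.389, -1.2125, 0.3296]
```

```bash
python3 -m inch '[[0,0,0,0,0,0.2,0.3],[0,0.001,-0.03,0.1,-0.3,0.33,0.3],[0,0.001,-0.06,0.2,-0.6,0.33,0.3],[0,0.001,-0.116,0.3,-0.8,0.33,0.3],[0,0.001,-0.116,0.389,-0.98,0.33,0.3],[0,0.001,-0.116,0.389,-0.98,0.33,0.3],[0,0.001,-0.116,0.389,-0.98,0.33,0.3]]'
python3 -m inch '[[0,0,0,0,-0.16,0,0.3],[0,0,0,0,-0.23,0,0.3],[0,0,0,0,-0.23,0,0.3],[0,0,0,0,-0.23,0,0.3]]'
python3 - <<'E'
from h import *
state();f,i=snap('wrist','w5.png')
E
```

```text
time_s: 10.68
tcp_pos: [0.5482, -0.0287, 0.2181]
ee_rot: [-3.14, 0.018, 0.003]
wrist_force: [-0.3, 0.7, -1.9]
width: 0.045
time_s: 11.18
tcp_pos: [0.548, -0.0965, 0.2178]
ee_rot: [-3.14, 0.017, 0.004]
wrist_force: [0.7, 0.0, -1.9]
width: 0.0453
t 11.18 tcp [ 0.548  -0.0965  0.2178] zax [-0.003  0.002 -1.   ] jawdeg -0.6 w 0.0453 F [ 0.7  0.  -1.9] j6 1.17
```

View pics/w5.png

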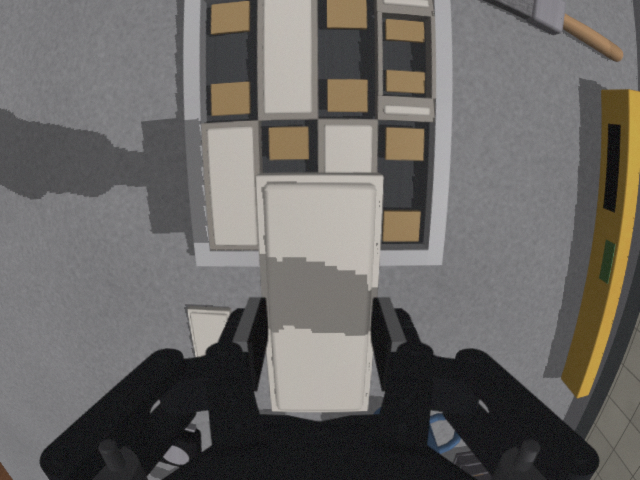

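The hatch is in clear view: pads at (230,17), (230,98), (289,143), (404,144), (402,226), (347,12), (347,96) and (405,30/82). I'll fit its pose from the pad centres.

```bash
cat >> h.py <<'E'
PADS=np.array([[x,y+s*d] for x,y,d in((-81,62,40),(-27,-62,40),(27,62,40),(81,-62,40),(81,62,25)) for s in(1,-1)],float)
def hatch(f,i,c0=(548,-13),tol=12,name='wrist'):
    hsv=cv2.cvtColor(f,cv2.COLOR_RGB2HSV)
    m=(hsv[...,0]>10)&(hsv[...,0]<25)&(hsv[...,1]>90)&(hsv[...,2]>90)
    a=[];b=[]
    for c in conts(m,30):
        if name=='wrist' and (c.min()<=1): continue
        r=rect(ray2world(name,c,0.017,i))
        k=np.linalg.norm(PADS+c0-r[:2],axis=1);j=k.argmin()
        if k[j]<tol and r[3]<40: 
            full=abs(r[3]-36)<2.5 and (abs(r[2]-30)<2.5 if j<8 else abs(r[2]-20)<2.5)
            if full: a.append(PADS[j]);b.append(r[:2])
    a=np.array(a);b=np.array(b);am=a.mean(0);bm=b.mean(0);A=a-am;B=b-bm
    th=np.arctan2((A[:,0]*B[:,1]-A[:,1]*B[:,0]).sum(),(A*B).sum())
    Rm=np.array([[np.cos(th),-np.sin(th)],[np.sin(th),np.cos(th)]])
    c=bm-Rm@am;res=b-(a@Rm.T+c)
    print('hatch',c.round(1),'yaw',np.degrees(th).round(2),'n',len(a),'res',np.abs(res).max().round(2))
    for n,g in zip(('gap1','gap2','gap3','gap4','pull'),((-81,62),(-27,-62),(27,62),(81,-62),(81,62))): print(n,(Rm@g+c).round(1),end=' ')
    print();return c,th
E
python3 - <<'E'
from h import *
i=env.camera_info('wrist')
f=cv2.imread('pics/w5.png')[:,:,::-1].copy();hatch(f,i)
f2=cv2.imread('pics/top0.png')[:,:,::-1].copy()
hsv=cv2.cvtColor(f2,cv2.COLOR_RGB2HSV);hatch(f2,env.camera_info('top'),name='top')
for z in (.219,.221,.223):
  p=ray2world('wrist',[[257.5,177],[384,177.5]],z,i);print(z,(p*1000).round(1).tolist(),np.linalg.norm(p[1]-p[0]))
hsv=cv2.cvtColor(f,cv2.COLOR_RGB2HSV);ed=(hsv[...,2]>150)
print([int(np.argmax(ed[120:200,u][::-1]==0)) for u in (270,300,320,340,370)])
row([520,50,120],-0.4)
E
```

```text
hatch [547.3 -10.7] yaw -0.2 n 7 res 0.26
gap1 [466.5  51.5] gap2 [520.  -72.7] gap3 [574.5  51.2] gap4 [628. -73.] pull [628.5  51. ] 
hatch [546.5 -13.1] yaw -0.19 n 10 res 1.07
gap1 [465.7  49.2] gap2 [519.3 -75. ] gap3 [573.7  48.8] gap4 [627.3 -75.3] pull [627.7  48.7] 
0.219 [[524.8, -36.3], [573.9, -36.9]] 0.049141100270880894
0.221 [[525.1, -36.0], [573.6, -36.6]] 0.04845051085238749
0.223 [[525.5, -35.7], [573.2, -36.4]] 0.04775992143389409
[15, 15, 15, 15, 14]
ROW [-0.0011, -0.0015, 0.0022, -0.0938, 0.488, -0.3264]
```

The wrist camera reads 2.4 mm more in y than the top camera, the same for tile and hatch, so using relative positions cancels it. I'll put tile1 in gap1.

Run:
```python
from h import *
row([465.5,50.2,45],-0.2)
```

```text
ROW [-0.0011, -0.0015, 0.0045, -0.2755, 0.4887, -0.5764]
```

```bash
python3 -m inch '[[0,0,0,-0.1,0.16,0,0.3],[0,-0.0015,0.004,-0.2,0.33,-0.1,0.3],[-0.001,-0.0015,0.004,-0.2755,0.489,-0.25,0.3],[-0.001,-0.0015,0.004,-0.2755,0.489,-0.42,0.3],[-0.001,-0.0015,0.004,-0.2755,0.489,-0.52,0.3],[-0.001,-0.0015,0.004,-0.2755,0.489,-0.58,0.3],[-0.001,-0.0015,0.004,-0.2755,0.489,-0.58,0.3],[-0.001,-0.0015,0.004,-0.2755,0.489,-0.58,0.3]]'
python3 - <<'E'
from h import *
state();row([465.5,50.2,29],-0.2);f,i=snap('wrist','w6.png')
E
```

```text
time_s: 12.22
tcp_pos: [0.4665, 0.0502, 0.0454]
ee_rot: [3.141, -0.007, 0.003]
wrist_force: [-0.5, -0.3, -0.5]
width: 0.0452
t 12.22 tcp [0.4665 0.0502 0.0454] zax [ 0.002 -0.    -1.   ] jawdeg -0.2 w 0.0452 F [-0.5 -0.3 -0.5] j6 1.4
ROW [0.0001, 0.0012, 0.0005, -0.0034, 0.0002, -0.0548]
```

View pics/w6.png

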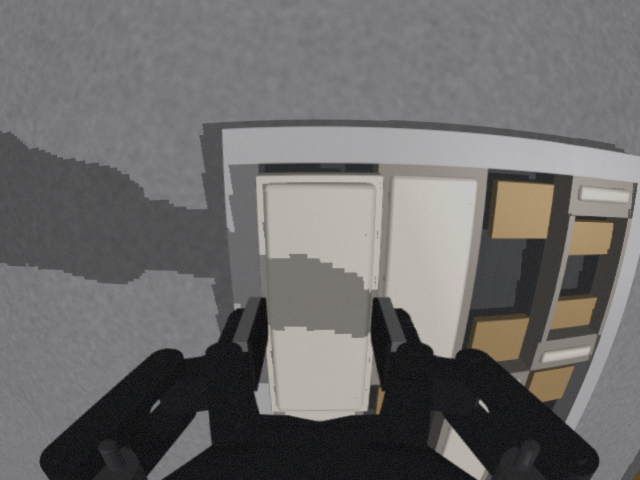

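Tile1 (258–383, 178–410) sits over gap1 with even margins to the rim and neighbour. Lowering.

```bash
python3 -m inch '[[0,0.001,0,-0.0034,0,-0.03,0.3],[0,0.001,0,-0.0034,0,-0.05,0.3],[0,0.001,0,-0.0034,0,-0.06,0.3],[0,0.001,0,-0.0034,0,-0.06,0.3]]'
python3 -m inch '[[0,0,0,0,0,-0.01,0.3],[0,0,0,0,0,-0.01,0.3]]'
python3 -m inch '[[0,0,0,0,0,-0.008,0.3],[0,0,0,0,0,-0.008,0.3]]'
```

```text
time_s: 12.78
tcp_pos: [0.4654, 0.0501, 0.0272]
ee_rot: [3.142, -0.007, 0.0]
wrist_force: [0.1, 1.2, -0.8]
width: 0.0451
time_s: 13.02
tcp_pos: [0.4659, 0.05, 0.0248]
ee_rot: [3.141, -0.007, 0.002]
wrist_force: [-1.4, -0.4, 2.7]
width: 0.0452
time_s: 13.28
tcp_pos: [0.4659, 0.05, 0.0232]
ee_rot: [3.141, -0.007, 0.002]
wrist_force: [-5.3, -0.2, 8.3]
width: 0.045
```

Contact felt. Releasing and checking.

```bash
python3 -m inch '[[0,0,0,0,0,0.004,0.55],[0,0,0,0,0,0.004,0.7],[0,0,0,0,0,0.01,0.7],[0,0,0,0,0,0.1,0.7],[0,0,0,0,0,0.3,1],[0,0,0,0,-0.15,0.5,1],[0,0,0,0,-0.26,0.52,1],[0,0,0,0,-0.26,0.52,1]]'
python3 - <<'E'
from h import *
from h import rect
state();f,i=snap('wrist','w7.png')
hsv=cv2.cvtColor(f,cv2.COLOR_RGB2HSV)
for c in conts((hsv[...,2]>175)&(hsv[...,1]<60),3000): print(c.mean(0).round(),rect(ray2world('wrist',c,0.029,i)))
hatch(f,i)
f,i=snap('top');hsv=cv2.cvtColor(f,cv2.COLOR_RGB2HSV)
w=(hsv[...,2]>150)&(hsv[...,1]<60)
for c in conts(w,150):
    r=rect(ray2world('top',c,0.012,i));print(c.mean(0).round(),r)
E
```

```text
time_s: 14.28
tcp_pos: [0.4669, -0.0304, 0.1811]
ee_rot: [3.14, -0.012, 0.006]
wrist_force: [0.1, 0.4, -0.6]
width: 0.0852
t 14.28 tcp [ 0.4669 -0.0304  0.1811] zax [ 0.004 -0.002 -1.   ] jawdeg -0.4 w 0.0852 F [ 0.1  0.4 -0.6] j6 1.23
[437. 262.] [572.7 -70.5  40.  107.9  89.8]
[318. 263.] [466.5 -70.2  39.8 107.1  89.7]
[384. 122.] [520.1  51.2  40.1 109.   89.7]
[328. 123.] [468.2  51.2  43.8 109.4  89.9]
hatch [547.  -10.7] yaw -0.23 n 8 res 0.48
gap1 [466.2  51.7] gap2 [519.8 -72.6] gap3 [574.2  51.2] gap4 [627.8 -73. ] pull [628.2  51. ] 
[515. 317.] [ 284.4 -704.4   36.    76.4  -68.5]
[374. 276.] [ 422.2 -274.5   56.8  123.3  -88.3]
[494. 260.] [ 460.8 -651.8   45.7   47.    25.9]
[293. 230.] [551.7 -13.9 251.3 295.7  88.4]
[ 82. 205.] [679.3 655.6 109.2 249.1 -70. ]
[616. 255.] [  461.5 -1034.4   156.5   634.4    -5.5]
[169. 150.] [8.520e+02 3.782e+02 4.620e+01 1.327e+02 5.000e-01]
```

View pics/w7.png

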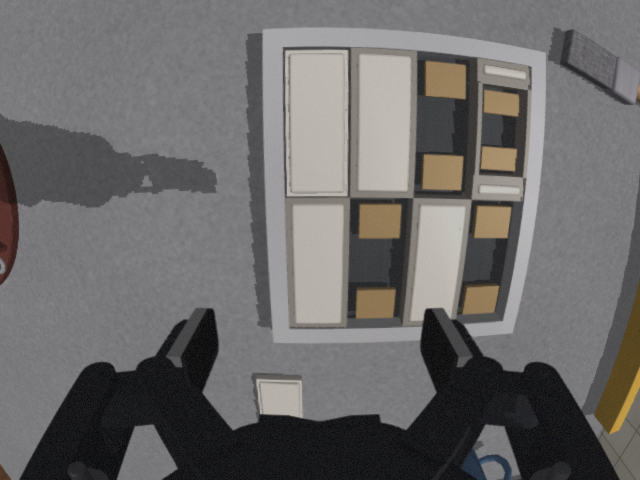

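Tile1 lies in gap1, square and on its pads, at (317,122). Next is tile2.

```bash
python3 -m inch '[[0,0,0,-0.03,-0.17,0,0.75],[0,0,0,-0.07,-0.35,0,0.75],[0,0,0,-0.11,-0.52,-0.05,0.75],[0,0,0,-0.15,-0.7,-0.15,0.75],[0,0,0,-0.15,-0.81,-0.2,0.75],[0,0,0,-0.15,-0.81,-0.2,0.75],[0,0,0,-0.15,-0.81,-0.2,0.75]]'
python3 - <<'E'
from h import *
state();f,i=snap('wrist','w8.png')
hsv=cv2.cvtColor(f,cv2.COLOR_RGB2HSV)
for c in conts((hsv[...,2]>150)&(hsv[...,1]<60),2000):
    r=rect(ray2world('wrist',c,0.012,i));print(c.mean(0).round(),r)
row([422.7,-272,6],0.2)
E
```

```text
time_s: 15.25
tcp_pos: [0.421, -0.2697, 0.1187]
ee_rot: [-3.14, 0.007, -0.0]
wrist_force: [0.2, -0.0, 0.1]
width: 0.0645
t 15.25 tcp [ 0.421  -0.2697  0.1187] zax [ 0.     0.001 -1.   ] jawdeg -0.3 w 0.0645 F [ 0.2 -0.   0.1] j6 0.74
[320. 231.] [ 422.  -268.7   49.4  118.6   89. ]
[535.  27.] [ 581.7 -101.4   44.4   49.9   89.8]
[389.  16.] [ 4.682e+02 -1.125e+02  2.720e+01  4.440e+01  2.000e-01]
[488.  55.] [ 5.536e+02 -1.006e+02  9.640e+01  2.612e+02 -2.000e-01]
ROW [-0.0002, 0.0006, 0.0047, 0.0048, -0.0073, -0.3772]
```

```bash
python3 -m inch '[[0,0,0,0.004,-0.006,-0.15,0.75],[0,0,0,0.004,-0.006,-0.28,0.75],[0,0,0,0.004,-0.006,-0.36,0.75],[0,0,0,0.004,-0.006,-0.378,0.75],[0,0,0,0.004,-0.006,-0.378,0.75],[0,0,0,0.004,-0.006,-0.378,0.6],[0,0,0,0.004,-0.006,-0.37,0.5],[0,0,0,0.004,-0.006,-0.37,0.3]]'
python3 -m inch '[[0,0,0,0,0,0,0.3],[0,0,0,0,0,0,0.3]]'
python3 -m inch '[[0,0,0,0,0,0.03,0.3],[0,0,0,0,0,0.2,0.3],[0,0,0,0,0,0.4,0.3],[0,0,0,0,0,0.45,0.3],[0,0,0,0,0,0.45,0.3]]'
python3 - <<'E'
from h import *
state();f,i=snap('wrist','w9.png')
e=cv2.cvtColor(f,cv2.COLOR_RGB2HSV)[...,2]>150
print([int(120+np.argmax(e[120:260,u])) for u in(270,300,320,340,370)],np.flatnonzero(e[185])[[0,-1]])
row([519.5,-75,145],-0.2)
E
```

```text
time_s: 16.3
tcp_pos: [0.4227, -0.2719, 0.0087]
ee_rot: [3.141, -0.006, 0.002]
wrist_force: [-0.4, -0.4, -1.9]
width: 0.0458
time_s: 16.55
tcp_pos: [0.4226, -0.2719, 0.0086]
ee_rot: [3.141, -0.006, 0.002]
wrist_force: [-0.3, -0.8, -1.4]
width: 0.0454
time_s: 17.18
tcp_pos: [0.4231, -0.2724, 0.1446]
ee_rot: [3.14, -0.006, 0.004]
wrist_force: [-0.3, -0.1, -1.8]
width: 0.0456
t 17.18 tcp [ 0.4231 -0.2724  0.1446] zax [ 0.003 -0.002 -1.   ] jawdeg -0.2 w 0.0456 F [-0.3 -0.1 -1.8] j6 0.74
[171, 170, 170, 171, 171] [257 383]
ROW [-0.0002, 0.0007, 0.0003, 0.3234, 0.6557, 0.0069]
```

```bash
python3 -m inch '[[0,0,0,0.07,0.15,0,0.3],[0,0,0,0.15,0.3,0,0.3],[0,0,0,0.24,0.45,0,0.3],[0,0,0,0.32,0.6,0,0.3],[0,0,0,0.32,0.652,-0.1,0.3],[0,0,0,0.32,0.652,-0.25,0.3],[0,0,0,0.32,0.652,-0.33,0.3],[0,0,0,0.32,0.652,-0.33,0.3]]'
python3 -m inch '[[0,0,0,0,0,0,0.3]]'
python3 - <<'E'
from h import *
state();f,i=snap('wrist','w10.png');hatch(f,i);row([519.2,-76.1,27],-0.2)
E
```

```text
time_s: 18.23
tcp_pos: [0.5154, -0.0747, 0.0399]
ee_rot: [-3.138, 0.006, 0.009]
wrist_force: [-0.6, -0.4, -0.8]
width: 0.0459
time_s: 18.35
tcp_pos: [0.5154, -0.0748, 0.0402]
ee_rot: [-3.138, 0.006, 0.009]
wrist_force: [-0.2, -0.1, -2.0]
width: 0.0456
t 18.35 tcp [ 0.5154 -0.0748  0.0402] zax [-0.006  0.003 -1.   ] jawdeg -0.2 w 0.0456 F [-0.2 -0.1 -2. ] j6 1.18
hatch [547.2 -11. ] yaw -0.23 n 3 res 0.08
gap1 [466.4  51.3] gap2 [519.9 -72.9] gap3 [574.4  50.9] gap4 [627.9 -73.3] pull [628.4  50.7] 
ROW [-0.0022, -0.004, 0.0003, 0.0136, -0.0047, -0.0431]
```

View pics/w10.png

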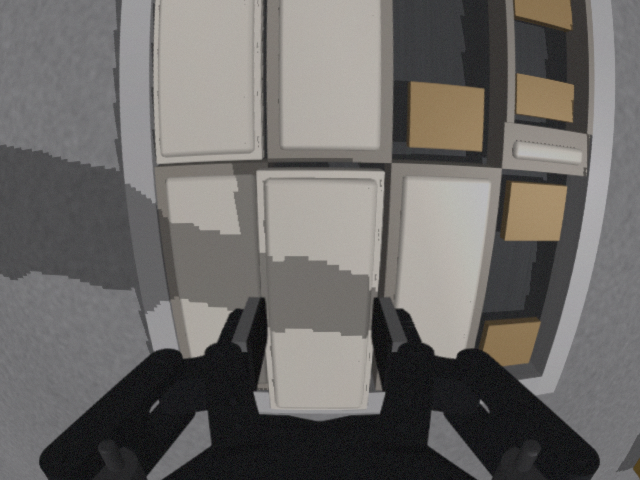

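Tile2 is over gap2, front edge at v=171, about 4 mm short in x. I'll correct that while lowering.

```bash
python3 -m inch '[[-0.002,-0.004,0,0.0136,-0.0045,0,0.3],[-0.002,-0.004,0,0.0136,-0.0045,0,0.3],[-0.002,-0.004,0,0.0136,-0.0045,-0.02,0.3],[-0.002,-0.004,0,0.0136,-0.0045,-0.035,0.3],[-0.002,-0.004,0,0.0136,-0.0045,-0.043,0.3],[-0.002,-0.004,0,0.0136,-0.0045,-0.043,0.3]]'
python3 -m inch '[[0,0,0,0,0,-0.008,0.3],[0,0,0,0,0,-0.008,0.3]]'
python3 -c "
from h import *
state()"
```

```text
time_s: 19.15
tcp_pos: [0.5189, -0.0759, 0.0267]
ee_rot: [-3.141, 0.006, 0.001]
wrist_force: [0.5, -0.7, -1.6]
width: 0.0459
time_s: 19.4
tcp_pos: [0.5193, -0.0761, 0.0248]
ee_rot: [-3.141, 0.006, -0.0]
wrist_force: [-1.8, -0.5, 2.9]
width: 0.0453
t 19.4 tcp [ 0.5193 -0.0761  0.0248] zax [ 0.  0. -1.] jawdeg -0.2 w 0.0453 F [-1.8 -0.5  2.9] j6 1.18
```

```bash
python3 -m inch '[[0,0,0,0,0,0.002,0.55],[0,0,0,0,0,0.004,0.7],[0,0,0,0,0,0.01,0.7],[0,0,0,0,0,0.1,0.7],[0,0,0,0,0,0.3,1],[0,0,0,0,0.05,0.5,1],[0,0,0,0,0.05,0.55,1],[0,0,0,0,0.05,0.55,1]]'
python3 - <<'E'
from h import *
state();f,i=snap('wrist','w11.png')
hsv=cv2.cvtColor(f,cv2.COLOR_RGB2HSV)
for c in conts((hsv[...,2]>175)&(hsv[...,1]<60),2000): print(c.mean(0).round(),rect(ray2world('wrist',c,0.029,i)))
row([480,330,230],3)
E
```

```text
time_s: 20.4
tcp_pos: [0.52, -0.0614, 0.1906]
ee_rot: [3.141, -0.006, 0.003]
wrist_force: [-0.2, -0.3, -0.9]
width: 0.0853
t 20.4 tcp [ 0.52   -0.0614  0.1906] zax [ 0.002 -0.001 -1.   ] jawdeg -0.2 w 0.0853 F [-0.2 -0.3 -0.9] j6 1.21
[318. 213.] [520.3 -62.4  38.6  86.6  89.8]
[377. 237.] [573.6 -71.3  39.1 107.7  89.5]
[251.  99.] [466.6  50.9  39.  108.3  89.8]
[318.  89.] [520.9  51.   39.4 107.3  89.7]
ROW [-0.0001, -0.0002, 0.0359, -0.1307, 1.304, 0.1368]
```

```bash
python3 -m inch '[[0,0,0,0,0.1,0.13,1],[0,0,0,0,0.3,0.13,1],[0,0,0.03,-0.05,0.5,0.13,1],[0,0,0.03,-0.1,0.7,0.13,1],[0,0,0.035,-0.13,0.85,0.13,1],[0,0,0.035,-0.13,1,0.13,1],[0,0,0.035,-0.13,1,0.13,1]]'
python3 -m inch '[[0,0,0,0,0.15,0,1],[0,0,0,0,0.3,0,1],[0,0,0,0,0.3,0,1],[0,0,0,0,0.3,0,1]]'
python3 - <<'E'
from h import *
state();f,i=snap('wrist','w12.png')
hsv=cv2.cvtColor(f,cv2.COLOR_RGB2HSV)
b=(hsv[...,0]<15)&(hsv[...,1]>110)&(hsv[...,2]>60)
for c in conts(b,1500): print('grip',c.mean(0).round(),[rect(ray2world('wrist',c,z,i)).tolist() for z in(.083,.098)])
d=cv2.morphologyEx((hsv[...,2]<45).astype(np.uint8),cv2.MORPH_OPEN,np.ones((3,3)))
d[290:]=0
for c in conts(d,3000): print('mat',c.mean(0).round(),rect(ray2world('wrist',c,0.003,i)))
f2,i2=snap('top');hsv=cv2.cvtColor(f2,cv2.COLOR_RGB2HSV)
cv2.imwrite('pics/v13.png',cv2.resize(np.hstack([f[:300,200:500],]),(720,720),interpolation=cv2.INTER_CUBIC)[:590,:,::-1])
E
```

```text
time_s: 21.32
tcp_pos: [0.4787, 0.2408, 0.2252]
ee_rot: [3.14, 0.085, -0.007]
wrist_force: [-0.5, -0.6, 0.4]
width: 0.0854
time_s: 21.82
tcp_pos: [0.4785, 0.3296, 0.2237]
ee_rot: [3.139, 0.085, -0.01]
wrist_force: [0.2, -0.8, 0.1]
width: 0.0855
t 21.82 tcp [0.4785 0.3296 0.2237] zax [-0.006 -0.002 -1.   ] jawdeg 3.1 w 0.0855 F [ 0.2 -0.8  0.1] j6 1.89
grip [ 29. 390.] [[-13.9, -47.2, 121.2, 548.9, 52.4], [11.9, -23.1, 114.8, 519.9, 52.4]]
grip [367. 120.] [[509.3, 414.8, 28.9, 101.8, -86.5], [507.5, 414.5, 27.4, 96.4, -86.5]]
mat [313. 115.] [467.2 414.6  73.9 118.5 -83.2]
```

View pics/v13.png

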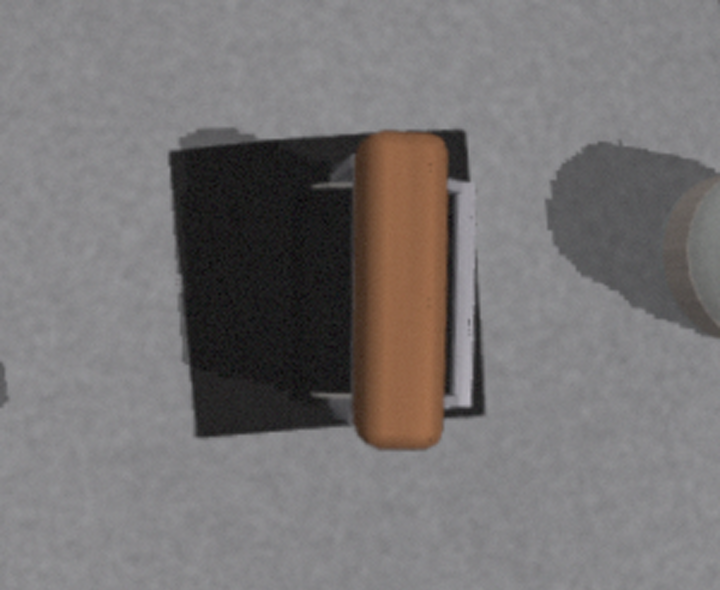

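The grip is at (400,290) in the crop and the grey heel bar shows on its +x side, so the wheel faces −x. I'll grasp with the tool tilted 5.7° to match the lean.

Run:
```python
from h import *
row([506.6,412,150],3.4);row([506.6,412,64],3.4)
```

```text
ROW [0.0006, -0.0032, 0.0041, 0.0924, 0.2751, -0.2486]
ROW [0.0006, -0.0032, 0.0041, 0.0924, 0.2751, -0.5352]
```

```bash
python3 -m inch '[[-0.002,0.03,0.004,0.05,0.14,-0.05,0.65],[-0.0033,0.06,0.004,0.0924,0.275,-0.15,0.65],[-0.0033,0.06,0.004,0.0924,0.275,-0.25,0.65],[-0.0033,0.06,0.004,0.0924,0.275,-0.25,0.65],[-0.0033,0.06,0.004,0.0924,0.275,-0.4,0.65],[-0.0033,0.06,0.004,0.0924,0.275,-0.535,0.65],[-0.0033,0.06,0.004,0.0924,0.275,-0.535,0.65],[-0.0033,0.06,0.004,0.0924,0.275,-0.535,0.65]]'
python3 -m inch '[[0,0,0,0,0,0,0.4],[0,0,0,0,0,0,0.2],[0,0,0,0,0,0,0.1],[0,0,0,0,0,0,0.1]]' 80
python3 -c "
from h import *
state()"
```

```text
time_s: 22.92
tcp_pos: [0.5079, 0.412, 0.0675]
ee_rot: [3.135, 0.092, -0.151]
wrist_force: [-0.3, 0.5, 0.8]
width: 0.0554
time_s: 23.42
tcp_pos: [0.5091, 0.4127, 0.0704]
ee_rot: [3.136, 0.092, -0.146]
wrist_force: [-2.0, -1.1, 9.6]
width: 0.0246
t 23.43 tcp [0.5091 0.4127 0.0704] zax [-0.093 -0.003 -0.996] jawdeg 3.4 w 0.0246 F [-2.  -1.1  9.6] j6 1.97
```

The roller is gripped (24.6 mm, tool at 5.4°). Lift, stand it upright, turn to jaw 90° and carry it to tile1.

```bash
python3 -m inch '[[0,0,0,0,0,0.03,0.1],[0,0,0,0,0,0.15,0.1],[0.003,-0.03,0,0,0,0.3,0.1],[0.003,-0.059,0,0,-0.1,0.45,0.1],[0.003,-0.059,0,0,-0.2,0.5,0.1],[0.003,-0.059,0,0,-0.3,0.5,0.1],[0.003,-0.059,0,0,-0.3,0.5,0.1]]'
python3 -m inch '[[0,0,0.1,0,-0.1,0,0.1],[0,0,0.2,0,-0.2,0,0.1],[0,0,0.3,0,-0.3,0,0.1],[0,0,0.4,0,-0.4,0,0.1],[0,0,0.5,-0.03,-0.5,0,0.1],[0,0,0.6,-0.06,-0.6,0,0.1],[0,0,0.7,-0.1,-0.7,0,0.1],[0,0,0.8,-0.13,-0.8,0,0.1]]'
python3 - <<'E'
from h import *
state();row([465,57,135],89.8)
E
```

```text
time_s: 24.3
tcp_pos: [0.5094, 0.3211, 0.2213]
ee_rot: [-3.139, -0.089, -0.001]
wrist_force: [0.7, 0.5, -3.5]
width: 0.025
time_s: 25.3
tcp_pos: [0.4699, 0.0808, 0.2215]
ee_rot: [-2.481, -1.924, 0.0]
wrist_force: [0.9, -0.1, -3.8]
width: 0.0247
t 25.3 tcp [0.4699 0.0808 0.2215] zax [-0.001  0.001 -1.   ] jawdeg 75.6 w 0.0247 F [ 0.9 -0.1 -3.8] j6 0.15
ROW [-0.0006, -0.0008, 0.1578, -0.0163, -0.0792, -0.2885]
```

```bash
python3 -m inch '[[0,0,0.08,-0.016,-0.05,-0.05,0.1],[0,0,0.158,-0.016,-0.079,-0.15,0.1],[0,0,0.158,-0.016,-0.079,-0.25,0.1],[0,0,0.158,-0.016,-0.079,-0.3,0.1],[0,0,0.158,-0.016,-0.079,-0.3,0.1],[0,0,0.158,-0.016,-0.079,-0.3,0.1]]'
python3 - <<'E'
from h import *
state();row([465,57,100],89.8)
f,i=snap('wrist','w14.png');f2,_=snap('scene')
cv2.imwrite('pics/v14.png',np.hstack([cv2.resize(f,(400,300)),cv2.resize(f2[150:330,260:500],(400,300))])[:,:,::-1])
E
```

```text
time_s: 26.05
tcp_pos: [0.4658, 0.0572, 0.1328]
ee_rot: [-2.224, -2.218, -0.001]
wrist_force: [0.1, 0.7, -3.4]
width: 0.0242
t 26.05 tcp [0.4658 0.0572 0.1328] zax [ 0.     0.001 -1.   ] jawdeg 89.8 w 0.0242 F [ 0.1  0.7 -3.4] j6 -0.16
ROW [-0.0004, 0.0001, -0.0004, -0.0025, -0.0007, -0.1094]
```

View pics/v14.png

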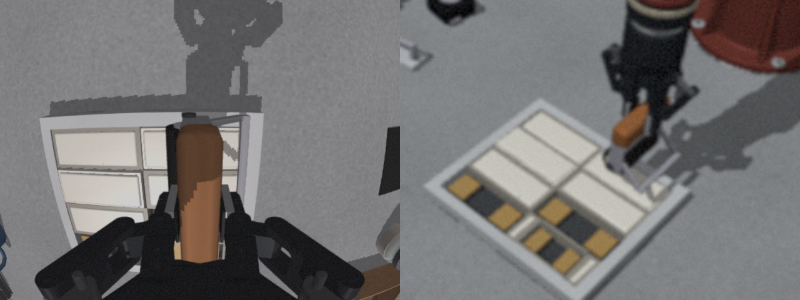

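The roller hangs upright over tile1, wheel toward −y. I'll lower it until contact; the force baseline is about −3.6 N.

```bash
python3 -m inch '[[0,0,0,0,0,-0.05,0.1],[0,0,0,0,0,-0.1,0.1],[0,0,0,0,0,-0.11,0.1],[0,0,0,0,0,-0.11,0.1]]'
python3 -m inch '[[0,0,0,0,0,-0.01,0.1],[0,0,0,0,0,-0.01,0.1]]'
python3 -m inch '[[0,0,0,0,0,-0.01,0.1],[0,0,0,0,0,-0.01,0.1]]'
python3 -c "
from h import *
state()"
```

```text
time_s: 26.65
tcp_pos: [0.4655, 0.0571, 0.0994]
ee_rot: [-2.224, -2.217, -0.0]
wrist_force: [0.8, 0.1, -3.7]
width: 0.0245
time_s: 26.9
tcp_pos: [0.4655, 0.0571, 0.0964]
ee_rot: [-2.224, -2.217, -0.0]
wrist_force: [0.7, -0.8, -3.8]
width: 0.0246
time_s: 27.15
tcp_pos: [0.4659, 0.057, 0.094]
ee_rot: [2.225, 2.218, 0.001]
wrist_force: [-0.2, -1.0, 1.1]
width: 0.0246
t 27.15 tcp [0.4659 0.057  0.094 ] zax [ 0.001  0.    -1.   ] jawdeg 89.8 w 0.0246 F [-0.2 -1.   1.1] j6 -0.16
```

```bash
python3 -m inch '[[0,0,0,0,-0.03,-0.005,0.1],[0,0,0,0,-0.07,-0.005,0.1],[0,0,0,0,-0.11,-0.005,0.1],[0,0,0,0,-0.15,-0.005,0.1],[0,0,0,0,-0.16,-0.005,0.1]]'
python3 -m inch '[[0,0,0,0,0.05,-0.008,0.1],[0,0,0,0,0.1,-0.008,0.1],[0,0,0,0,0.15,-0.008,0.1],[0,0,0,0,0.2,-0.008,0.1],[0,0,0,0,0.25,-0.008,0.1],[0,0,0,0,0.29,-0.008,0.1],[0,0,0,0,0.3,-0.008,0.1]]'
python3 -c "
from h import *
state()"
```

```text
time_s: 27.78
tcp_pos: [0.4659, 0.0082, 0.0923]
ee_rot: [-2.226, -2.217, -0.001]
wrist_force: [-1.4, 1.8, 2.1]
width: 0.0247
time_s: 28.65
tcp_pos: [0.4668, 0.0988, 0.0918]
ee_rot: [2.224, 2.216, 0.003]
wrist_force: [-4.4, -1.3, 16.8]
width: 0.0244
t 28.65 tcp [0.4668 0.0988 0.0918] zax [ 0.003  0.    -1.   ] jawdeg 89.8 w 0.0244 F [-4.4 -1.3 16.8] j6 -0.06
```

```bash
python3 -m inch '[[0,0,0,0,-0.03,-0.01,0.1],[0,0,0,0,-0.07,-0.01,0.1],[0,0,0,0,-0.11,-0.01,0.1],[0,0,0,0,-0.15,-0.01,0.1],[0,0,0,0,-0.19,-0.01,0.1],[0,0,0,0,-0.23,-0.01,0.1],[0,0,0,0,-0.27,-0.01,0.1],[0,0,0,0,-0.3,-0.01,0.1]]'
python3 -m inch '[[0,0,0,0,0.05,-0.006,0.1],[0,0,0,0,0.1,-0.006,0.1],[0,0,0,0,0.15,-0.006,0.1],[0,0,0,0,0.2,-0.006,0.1]]'
python3 -m inch '[[0,0,0,0,0.05,-0.006,0.1],[0,0,0,0,0.1,-0.006,0.1],[0,0,0,0,0.13,-0.006,0.1]]'
python3 -c "
from h import *
state()"
```

```text
time_s: 29.65
tcp_pos: [0.4668, 0.0084, 0.0916]
ee_rot: [2.223, 2.216, 0.003]
wrist_force: [-13.9, 1.6, 30.3]
width: 0.0247
time_s: 30.15
tcp_pos: [0.4673, 0.0686, 0.0917]
ee_rot: [2.222, 2.214, 0.003]
wrist_force: [-7.1, -1.7, 18.7]
width: 0.0248
time_s: 30.52
tcp_pos: [0.4675, 0.1082, 0.0917]
ee_rot: [2.22, 2.213, 0.004]
wrist_force: [-7.2, -0.6, 18.1]
width: 0.0244
t 30.52 tcp [0.4675 0.1082 0.0917] zax [ 0.006 -0.003 -1.   ] jawdeg 89.8 w 0.0244 F [-7.2 -0.6 18.1] j6 -0.04
```

The roller height is constant at 91.7 mm along the tile under 22–34 N, so the wheel is running on the level faces and tile1 should be flush. On to tile2.

```bash
python3 -m inch '[[0,0,0,0,0,0.05,0.1],[0,0,0,0,0,0.1,0.1],[0,0,0,0,0,0.1,0.1]]'
python3 - <<'E'
from h import *
state();row([518.5,-67,112],89.8)
E
```

```text
time_s: 30.9
tcp_pos: [0.4685, 0.1079, 0.1231]
ee_rot: [2.22, 2.212, 0.006]
wrist_force: [1.2, 0.2, -3.9]
width: 0.0248
t 30.9 tcp [0.4685 0.1079 0.1231] zax [ 0.009 -0.003 -1.   ] jawdeg 89.8 w 0.0248 F [ 1.2  0.2 -3.9] j6 -0.04
ROW [0.002, 0.0054, 0.0, 0.1665, -0.5831, -0.0369]
```

```bash
python3 -m inch '[[0.002,0.005,0,0.04,-0.15,0,0.1],[0.002,0.005,0,0.08,-0.3,0,0.1],[0.002,0.005,0,0.12,-0.45,0,0.1],[0.002,0.005,0,0.1665,-0.583,0,0.1],[0.002,0.005,0,0.1665,-0.583,-0.04,0.1],[0.002,0.005,0,0.1665,-0.583,-0.07,0.1],[0.002,0.005,0,0.1665,-0.583,-0.08,0.1],[0.002,0.005,0,0.1665,-0.583,-0.08,0.1]]'
python3 -m inch '[[0,0,0,0,0,-0.01,0.1],[0,0,0,0,0,-0.01,0.1]]'
python3 -c "
from h import *
state();row([518.5,-67,96],89.8)"
```

```text
time_s: 31.9
tcp_pos: [0.5182, -0.0661, 0.0988]
ee_rot: [2.224, 2.219, 0.001]
wrist_force: [1.2, 0.3, -3.0]
width: 0.0249
time_s: 32.15
tcp_pos: [0.5186, -0.0659, 0.0963]
ee_rot: [2.223, 2.219, 0.001]
wrist_force: [1.4, -0.5, -1.4]
width: 0.0245
t 32.15 tcp [ 0.5186 -0.0659  0.0963] zax [ 0.001  0.    -1.   ] jawdeg 89.9 w 0.0245 F [ 1.4 -0.5 -1.4] j6 -0.38
ROW [-0.0, 0.0008, -0.0011, -0.0002, -0.0036, -0.001]
```

```bash
python3 -m inch '[[0,0,0,0,-0.03,-0.01,0.1],[0,0,0,0,-0.06,-0.012,0.1],[0,0,0,0,-0.1,-0.014,0.1],[0,0,0,0,-0.14,-0.014,0.1],[0,0,0,0,-0.15,-0.014,0.1]]'
python3 -m inch '[[0,0,0,0,0.04,-0.008,0.1],[0,0,0,0,0.08,-0.008,0.1],[0,0,0,0,0.12,-0.008,0.1],[0,0,0,0,0.16,-0.008,0.1],[0,0,0,0,0.2,-0.008,0.1],[0,0,0,0,0.24,-0.008,0.1],[0,0,0,0,0.28,-0.008,0.1],[0,0,0,0,0.29,-0.008,0.1]]'
python3 -m inch '[[0,0,0,0,-0.04,-0.008,0.1],[0,0,0,0,-0.08,-0.008,0.1],[0,0,0,0,-0.12,-0.008,0.1],[0,0,0,0,-0.16,-0.008,0.1]]'
python3 -m inch '[[0,0,0,0,-0.04,-0.006,0.1],[0,0,0,0,-0.08,-0.006,0.1],[0,0,0,0,-0.12,-0.006,0.1],[0,0,0,0,-0.14,-0.006,0.1]]'
```

```text
time_s: 32.78
tcp_pos: [0.5187, -0.1119, 0.0924]
ee_rot: [2.224, 2.217, 0.001]
wrist_force: [-1.5, 1.0, 2.0]
width: 0.0244
time_s: 33.78
tcp_pos: [0.5194, -0.0243, 0.0918]
ee_rot: [2.221, 2.217, 0.002]
wrist_force: [-4.3, -1.0, 14.4]
width: 0.0244
time_s: 34.28
tcp_pos: [0.5195, -0.0726, 0.0917]
ee_rot: [2.22, 2.216, 0.002]
wrist_force: [-10.3, 1.4, 21.1]
width: 0.0247
time_s: 34.78
tcp_pos: [0.5194, -0.1151, 0.0917]
ee_rot: [2.219, 2.215, 0.0]
wrist_force: [-9.2, 1.2, 17.2]
width: 0.0246
```

Same 91.7 mm along the whole of tile2 under about 20 N. Now the roller goes back to its mat.

```bash
python3 -m inch '[[0,0,0,0,0,0.15,0.1],[0,0,0,0,0,0.3,0.1],[0,0,-0.1,0,0.1,0.43,0.1],[0,0,-0.2,0,0.2,0.43,0.1],[0,0,-0.3,0,0.35,0.43,0.1],[0,0,-0.4,0,0.5,0.43,0.1],[0,0,-0.5,0,0.65,0.43,0.1],[0,0,-0.6,0,0.8,0.43,0.1]]'
python3 - <<'E'
from h import *
state();row([509,412.7,200],3.4);row([509,412.7,85],3.4)
E
```

```text
time_s: 35.78
tcp_pos: [0.5188, 0.1269, 0.2198]
ee_rot: [2.987, 0.959, -0.005]
wrist_force: [0.5, -0.6, -4.0]
width: 0.025
t 35.77 tcp [0.5188 0.1269 0.2198] zax [-0.002 -0.005 -1.   ] jawdeg 35.6 w 0.025 F [ 0.5 -0.6 -4. ] j6 0.95
ROW [0.003, -0.002, -0.3578, -0.0328, 0.9528, -0.0661]
ROW [0.003, -0.002, -0.3578, -0.0328, 0.9528, -0.4495]
```

```bash
python3 -m inch '[[0.001,0,-0.1,-0.01,0.15,0,0.1],[0.002,0,-0.2,-0.02,0.3,0,0.1],[0.003,0,-0.3,-0.033,0.45,0,0.1],[0.003,-0.002,-0.358,-0.033,0.62,0,0.1],[0.003,-0.002,-0.358,-0.033,0.8,0,0.1],[0.003,-0.002,-0.358,-0.033,0.953,0,0.1],[0.003,-0.002,-0.358,-0.033,0.953,0,0.1],[0.003,-0.002,-0.358,-0.033,0.953,0,0.1]]'
python3 - <<'E'
from h import *
state();row([508.5,412.7,76],3.4)
E
```

```text
time_s: 36.78
tcp_pos: [0.5084, 0.4128, 0.2189]
ee_rot: [3.139, 0.094, -0.002]
wrist_force: [0.3, -0.5, -3.8]
width: 0.0247
t 36.77 tcp [0.5084 0.4128 0.2189] zax [-0.001 -0.001 -1.   ] jawdeg 3.4 w 0.0247 F [ 0.3 -0.5 -3.8] j6 1.99
ROW [0.0005, -0.0009, -0.0003, 0.0003, -0.0002, -0.4762]
```

```bash
python3 -m inch '[[-0.003,0.03,0,0,0,-0.1,0.1],[-0.003,0.059,0,0,0,-0.25,0.1],[-0.003,0.059,0,0,0,-0.38,0.1],[-0.003,0.059,0,0,0,-0.45,0.1],[-0.003,0.059,0,0,0,-0.476,0.1],[-0.003,0.059,0,0,0,-0.476,0.1]]'
python3 -m inch '[[0,0,0,0,0,-0.012,0.1],[0,0,0,0,0,-0.012,0.1]]'
python3 -m inch '[[0,0,0,0,0,-0.008,0.1],[0,0,0,0,0,-0.008,0.1]]'
python3 -m inch '[[0,0,0,0,0,-0.004,0.1],[0,0,0,0,0,-0.004,0.1]]'
python3 -c "
from h import *
state()"
```

```text
time_s: 37.52
tcp_pos: [0.5088, 0.4128, 0.0771]
ee_rot: [3.135, 0.093, -0.146]
wrist_force: [-0.1, 0.2, -3.4]
width: 0.0249
time_s: 37.78
tcp_pos: [0.5093, 0.4131, 0.0745]
ee_rot: [3.135, 0.094, -0.144]
wrist_force: [0.5, -0.1, -3.6]
width: 0.0247
time_s: 38.02
tcp_pos: [0.5093, 0.4131, 0.0721]
ee_rot: [3.135, 0.094, -0.144]
wrist_force: [0.1, 0.1, -3.9]
width: 0.0247
time_s: 38.28
tcp_pos: [0.5092, 0.4131, 0.0708]
ee_rot: [3.135, 0.094, -0.144]
wrist_force: [-0.3, 0.0, -3.3]
width: 0.0249
t 38.27 tcp [0.5092 0.4131 0.0708] zax [-0.092 -0.004 -0.996] jawdeg 3.4 w 0.0249 F [-0.3  0.  -3.3] j6 1.97
```

```bash
python3 -m inch '[[0,0,0,0,0,-0.005,0.1],[0,0,0,0,0,-0.005,0.1]]'
python3 -m inch '[[0,0,0,0,0,-0.003,0.1],[0,0,0,0,0,-0.003,0.1]]'
```

```text
time_s: 38.52
tcp_pos: [0.5092, 0.4132, 0.0705]
ee_rot: [3.135, 0.094, -0.143]
wrist_force: [-3.5, -2.0, 5.0]
width: 0.0246
time_s: 38.78
tcp_pos: [0.5092, 0.4132, 0.0705]
ee_rot: [3.135, 0.094, -0.143]
wrist_force: [-4.9, -3.6, 6.3]
width: 0.0245
```

The roller is on the mat (6–10 N). Release, back off along the tool axis, stand the tool upright and check the roller.

```bash
python3 -m inch '[[0,0,0,0,0,0.002,0.3],[0,0,0,0,0,0.002,0.45],[0,0,0,0,0,0.002,0.6],[0,0,0,0.01,0,0.1,0.6],[0,0,0,0.02,0,0.25,0.8],[0.003,-0.03,0,0.02,-0.1,0.45,1],[0.003,-0.06,0,0,-0.27,0.5,1],[0.003,-0.06,0,0,-0.27,0.5,1]]'
python3 - <<'E'
from h import *
state();f,i=snap('wrist','w15.png')
hsv=cv2.cvtColor(f,cv2.COLOR_RGB2HSV)
b=(hsv[...,0]<15)&(hsv[...,1]>110)&(hsv[...,2]>60);b[300:]=0
for c in conts(b,1500): print('grip',c.mean(0).round(),rect(ray2world('wrist',c,.083,i)))
row([540,-92,215],-0.2)
E
```

```text
time_s: 39.78
tcp_pos: [0.5092, 0.3302, 0.2234]
ee_rot: [-3.139, -0.091, -0.012]
wrist_force: [0.2, 1.0, -0.0]
width: 0.0858
t 39.77 tcp [0.5092 0.3302 0.2234] zax [ 0.008  0.001 -1.   ] jawdeg 3.3 w 0.0858 F [ 0.2  1.  -0. ] j6 1.87
grip [325. 118.] [509.8 415.1  27.5 101.2 -86.3]
ROW [-0.0009, 0.0036, -0.0394, 0.1021, -1.4114, -0.0234]
```

The roller stands where it was, to within 1 mm. Next a look at the hatch and the pull.

```bash
python3 -m inch '[[0,0.003,-0.02,0.02,-0.15,0,1],[0,0.003,-0.04,0.05,-0.3,0,1],[0,0.003,-0.04,0.08,-0.5,0,1],[0,0.003,-0.04,0.1,-0.7,0,1],[0,0.003,-0.04,0.1,-0.85,0,1],[0,0.003,-0.04,0.1,-1,0,1]]'
python3 -m inch '[[0,0,0,0,-0.15,0,1],[0,0,0,0,-0.3,0,1],[0,0,0,0,-0.41,0,1],[0,0,0,0,-0.41,0,1]]'
python3 - <<'E'
from h import *
state();f,i=snap('wrist','w16.png');hatch(f,i)
hsv=cv2.cvtColor(f,cv2.COLOR_RGB2HSV)
for c in conts((hsv[...,2]>175)&(hsv[...,1]<60),2000): print(c.mean(0).round(),rect(ray2world('wrist',c,0.024,i)))
f2,i2=snap('top','top2.png')
row([480,-410,200],0)
cv2.imwrite('pics/v16.png',np.hstack([cv2.resize(f[:360,120:600],(480,360)),cv2.resize(f2[230:290,360:460],(300,360),interpolation=cv2.INTER_CUBIC)])[:,:,::-1])
E
```

```text
time_s: 40.58
tcp_pos: [0.5398, 0.0304, 0.2212]
ee_rot: [-3.139, 0.007, 0.0]
wrist_force: [-0.4, 0.4, 0.2]
width: 0.0854
time_s: 41.08
tcp_pos: [0.5403, -0.0941, 0.2201]
ee_rot: [-3.139, 0.011, 0.002]
wrist_force: [0.0, -0.2, 0.7]
width: 0.085
t 41.08 tcp [ 0.5403 -0.0941  0.2201] zax [-0.001  0.003 -1.   ] jawdeg -0.4 w 0.085 F [ 0.  -0.2  0.7] j6 1.17
hatch [547.  -10.9] yaw -0.2 n 5 res 0.36
gap1 [466.2  51.4] gap2 [519.8 -72.8] gap3 [574.2  51. ] gap4 [627.8 -73.2] pull [628.2  50.8] 
[352. 198.] [574.7 -72.8  39.5 108.8 -89.9]
[295. 191.] [519.7 -73.2  39.2 109.2  89.6]
[236.  64.] [466.3  51.   39.6 109.2  89.9]
[296.  57.] [520.6  51.2  40.1 108.5  89.1]
ROW [-0.002, -0.0007, 0.0028, -0.2005, -1.0597, -0.0684]
```

View pics/v16.png

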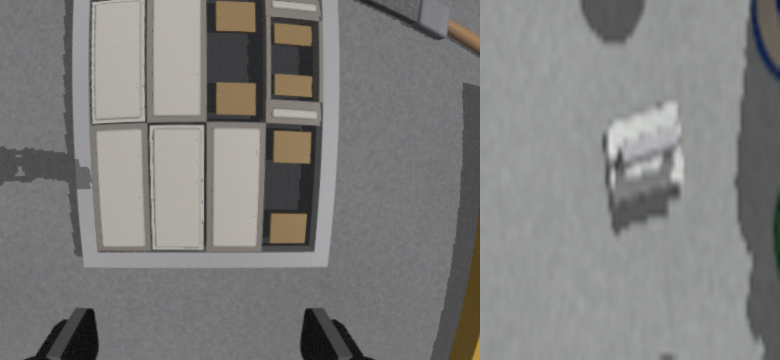

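Both tiles show the same apparent face size (39 × 109 mm at face height) as the fixed ones, so they are flush and centred. The pull is upright on the table, turned about 14°. I'll approach it.

```bash
python3 -m inch '[[0,0,0.05,-0.03,-0.15,0,0.6],[0,0,0.1,-0.06,-0.3,0,0.6],[0,0,0.15,-0.09,-0.45,0,0.6],[0,0,0.15,-0.12,-0.6,0,0.6],[0,0,0.15,-0.15,-0.75,0,0.6],[0,0,0.15,-0.17,-0.9,-0.06,0.6],[0,0,0.15,-0.17,-1,-0.06,0.6],[0,0,0.15,-0.17,-1,-0.06,0.6]]'
python3 - <<'E'
from h import *
state();f,i=snap('wrist','w17.png')
hsv=cv2.cvtColor(f,cv2.COLOR_RGB2HSV)
for t in(110,125,140,155,170):
  print(t)
  for c in conts((hsv[:300,:,2]>t)&(hsv[:300,:,1]<70),400):
    if len(c)<900: print(c.mean(0).round(),[rect(ray2world('wrist',c,z,i)).tolist() for z in(.012,.044)])
E
```

```text
time_s: 42.18
tcp_pos: [0.4895, -0.3924, 0.2015]
ee_rot: [-3.117, -0.361, 0.003]
wrist_force: [0.3, 0.5, 0.4]
width: 0.0513
t 42.17 tcp [ 0.4895 -0.3924  0.2015] zax [-0.002  0.004 -1.   ] jawdeg 13.2 w 0.0513 F [0.3 0.5 0.4] j6 0.46
110
125
140
155
[149. 230.] [[327.1, -447.8, 45.0, 45.8, -83.9], [341.0, -435.0, 40.6, 41.4, -83.9]]
[292.  89.] [[439.8, -288.9, 32.0, 32.6, 69.1], [442.8, -291.4, 28.9, 29.5, 69.1]]
[171.  72.] [[324.4, -289.1, 26.2, 70.0, 71.4], [338.6, -291.6, 23.7, 63.2, 71.4]]
[317.  47.] [[456.5, -247.8, 38.9, 56.4, 82.8], [457.9, -254.3, 35.1, 51.0, 82.8]]
[604.  42.] [[757.6, -124.1, 66.6, 141.6, -19.9], [730.1, -142.5, 60.2, 128.0, -19.9]]
[537.  10.] [[650.2, -141.4, 35.7, 83.1, 26.8], [633.1, -158.1, 32.3, 75.1, 26.8]]
170
[324. 216.] [[492.6, -402.3, 31.6, 76.5, -76.1], [490.6, -393.9, 28.6, 69.1, -76.1]]
[534.   9.] [[648.9, -140.3, 32.4, 81.7, 26.8], [631.8, -157.1, 29.3, 73.8, 26.8]]
```

View pics/w17.png

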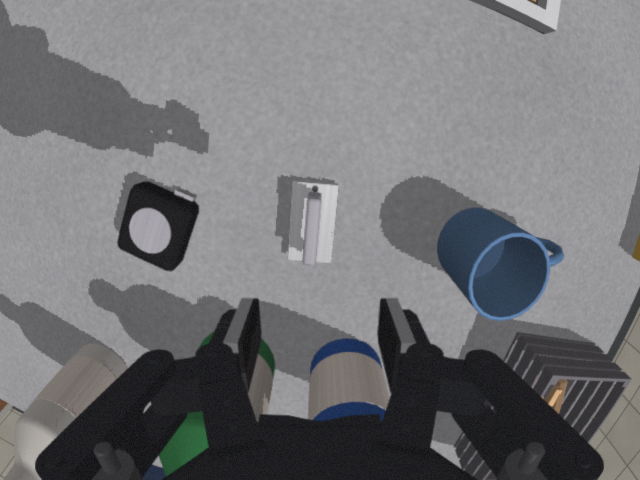

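The pull's plate has corners at about (293,182), (338,184), (331,263) and (289,260), with the bow bar from (314,193) to (311,263). I'll compute the grasp and the bottle clearances.

Run:
```python
from h import *
i=env.camera_info('wrist')
q=ray2world('wrist',[[293,182],[338,184],[331,263],[289,260]],.012,i)*1000
print(q.round(1).tolist(),q.mean(0),np.linalg.norm(q[0]-q[1]),np.linalg.norm(q[1]-q[2]))
b=ray2world('wrist',[[314,193],[311,264]],.044,i)*1000;print('bar',b.round(1),b.mean(0),np.linalg.norm(b[0]-b[1]))
t=env.camera_info('top')
print('bottles',(ray2world('top',[[479,221],[493,262]],.23,t)*1000).round(),'mug',(ray2world('top',[[410,200]],.09,t)*1000).round(),'pull',(ray2world('top',[[414,256]],.02,t)*1000).round())
f=cv2.imread('pics/w17.png')[:,:,::-1]
g=cv2.cvtColor(f,cv2.COLOR_RGB2GRAY);print('row222',g[222,284:344:2].tolist())
row([489,-401,42],13.9)
```

```text
[[460.2, -368.9], [500.3, -361.3], [512.4, -437.0], [472.4, -443.3]] [ 486.33752934 -402.63609723] 40.7895973431896 76.64209990473337
bar [[ 480.2 -368.7]
 [ 491.8 -430.1]] [ 485.9659539  -399.39248037] 62.543168681501186
bottles [[ 552. -555.]
 [ 435. -586.]] mug [[ 647. -387.]] pull [[ 481. -402.]]
row222 [102, 98, 100, 122, 124, 129, 131, 126, 127, 184, 192, 124, 154, 166, 169, 170, 172, 158, 191, 195, 197, 195, 193, 196, 198, 185, 145, 151, 146, 151]
ROW [-0.0026, -0.0014, 0.007, -0.0026, -0.0322, -0.533]
```

Run:
```python
from h import *
row([486.2,-404.5,18],9.8)
```

```text
ROW [-0.0026, -0.0013, -0.0386, -0.012, -0.0439, -0.613]
```

```bash
python3 -m inch '[[-0.0026,-0.0013,-0.0386,-0.012,-0.044,-0.1,0.5],[-0.0026,-0.0013,-0.0386,-0.012,-0.044,-0.25,0.5],[-0.0026,-0.0013,-0.0386,-0.012,-0.044,-0.4,0.5],[-0.0026,-0.0013,-0.0386,-0.012,-0.044,-0.55,0.5],[-0.0026,-0.0013,-0.0386,-0.012,-0.044,-0.613,0.5],[-0.0026,-0.0013,-0.0386,-0.012,-0.044,-0.613,0.5],[-0.0026,-0.0013,-0.0386,-0.012,-0.044,-0.613,0.5]]'
python3 -m inch '[[0,0,0,0,0,0,0.3],[0,0,0,0,0,0,0.1],[0,0,0,0,0,0,0.05],[0,0,0,0,0,0,0.05]]' 60
python3 -m inch '[[0,0,0,0,0,0.03,0.05],[0,0,0,0,0,0.2,0.05],[0,0,0,0,0,0.4,0.05],[0,0,0,0,0,0.55,0.05],[0,0,0,0,0,0.55,0.05]]'
python3 - <<'E'
from h import *
state();f,i=snap('wrist','w18.png')
row([560,-100,190],-0.2)
E
```

```text
time_s: 43.1
tcp_pos: [0.4874, -0.4053, 0.0204]
ee_rot: [3.128, 0.269, 0.003]
wrist_force: [0.4, 0.4, 0.7]
width: 0.0427
time_s: 43.6
tcp_pos: [0.488, -0.4063, 0.022]
ee_rot: [3.126, 0.268, 0.005]
wrist_force: [-0.5, 0.1, 6.2]
width: 0.011
time_s: 44.22
tcp_pos: [0.4894, -0.408, 0.1923]
ee_rot: [3.119, 0.268, 0.011]
wrist_force: [0.3, 0.1, -1.2]
width: 0.0105
t 44.23 tcp [ 0.4894 -0.408   0.1923] zax [ 0.008 -0.01  -1.   ] jawdeg 9.8 w 0.0105 F [ 0.3  0.1 -1.2] j6 0.5
ROW [0.0048, 0.0032, -0.1113, 0.2379, 1.0238, 0.0025]
```

```bash
python3 -m inch '[[0.0048,0.0032,-0.02,0.03,0.1,0,0.05],[0.0048,0.0032,-0.05,0.06,0.25,0,0.05],[0.0048,0.0032,-0.08,0.1,0.4,0,0.05],[0.0048,0.0032,-0.111,0.15,0.55,0,0.05],[0.0048,0.0032,-0.111,0.19,0.7,0,0.05],[0.0048,0.0032,-0.111,0.23,0.85,0,0.05],[0.0048,0.0032,-0.111,0.237,1,0,0.05],[0.0048,0.0032,-0.111,0.237,1,0,0.05]]'
python3 - <<'E'
from h import *
o=state();f,i=snap('wrist','w19.png');hatch(f,i)
row([627.5,46.9,75],-0.2)
hsv=cv2.cvtColor(f,cv2.COLOR_RGB2HSV);zt=o['tcp_pos'][2]-.022+.012
m=(hsv[...,2]>110)&(hsv[...,1]<70);m[:120]=0
for t in(120,150,170):
  m=(hsv[...,2]>t)&(hsv[...,1]<70)
  for c in conts(m,600):
    if abs(c.mean(0)-[320,310]).max()<90: print(t,c.min(0),c.max(0),rect(ray2world('wrist',c,zt,i)))
g=cv2.cvtColor(f,cv2.COLOR_RGB2GRAY)
for u in(300,320,340): print(u,g[200:330:4,u].tolist())
E
```

```text
time_s: 45.28
tcp_pos: [0.5589, -0.1039, 0.1875]
ee_rot: [-3.14, -0.001, 0.004]
wrist_force: [-0.5, -0.1, -1.6]
width: 0.0104
t 45.27 tcp [ 0.5589 -0.1039  0.1875] zax [-0.003  0.002 -1.   ] jawdeg 0.0 w 0.0104 F [-0.5 -0.1 -1.6] j6 1.16
hatch [547.  -10.9] yaw -0.21 n 5 res 0.24
gap1 [466.2  51.4] gap2 [519.7 -72.8] gap3 [574.2  51. ] gap4 [627.7 -73.2] pull [628.2  50.8] 
ROW [-0.0006, -0.0015, -0.0018, 0.2282, 0.5085, -0.3754]
120 [299 362] [339 418] [ 559.2 -158.3   21.9   41.    88.4]
300 [185, 183, 184, 109, 86, 167, 168, 154, 123, 105, 104, 105, 105, 105, 108, 104, 107, 106, 104, 103, 106, 104, 102, 103, 72, 74, 71, 70, 71, 61, 49, 38, 30]
320 [185, 186, 185, 108, 87, 170, 68, 65, 61, 87, 70, 73, 70, 83, 71, 77, 110, 129, 139, 137, 137, 140, 140, 133, 88, 91, 88, 90, 88, 88, 89, 90, 87]
340 [189, 186, 186, 113, 89, 168, 172, 172, 171, 168, 171, 167, 168, 169, 166, 168, 169, 166, 167, 166, 169, 169, 165, 165, 74, 73, 73, 72, 75, 73, 75, 73, 74]
```

Run:
```python
from h import *
i=env.camera_info('wrist');g=cv2.cvtColor(cv2.imread('pics/w19.png'),cv2.COLOR_BGR2GRAY)
print('col340 206-232',g[206:232,340].tolist());print('row250',[(int(u),int(g[250,u])) for u in range(262,384,3)])
for z in(.1775,.1875): print(z,(ray2world('wrist',[[340,v] for v in (208,212,216,220)],z,i)*1000).round(1).tolist())
from scipy.spatial.transform import Rotation as R
M=np.asarray(i['pose']);p=M[:3,:3].T@(np.array([.5589,-.1039+.042,.1775])-M[:3,3]);th=np.arctan2(np.hypot(p[0],p[1]),p[2]);print('expect px',i['cx']+i['fx']*th*p[0]/np.hypot(p[0],p[1]),i['cy']+i['fx']*th*p[1]/np.hypot(p[0],p[1]))
```

```text
col340 206-232 [188, 185, 186, 187, 183, 155, 113, 89, 82, 86, 89, 104, 139, 157, 168, 170, 171, 168, 172, 168, 168, 169, 172, 168, 172, 171]
row250 [(262, 152), (265, 154), (268, 158), (271, 109), (274, 108), (277, 104), (280, 108), (283, 107), (286, 106), (289, 107), (292, 106), (295, 104), (298, 106), (301, 105), (304, 78), (307, 75), (310, 74), (313, 71), (316, 75), (319, 75), (322, 74), (325, 76), (328, 72), (331, 78), (334, 153), (337, 165), (340, 166), (343, 171), (346, 172), (349, 167), (352, 164), (355, 167), (358, 170), (361, 170), (364, 161), (367, 97), (370, 85), (373, 83), (376, 82), (379, 83), (382, 82)]
0.1775 [[567.9, -60.8], [567.9, -62.5], [567.9, -64.3], [567.9, -66.0]]
0.1875 [[567.3, -58.5], [567.3, -60.1], [567.3, -61.8], [567.4, -63.4]]
expect px 318.83320028128145 210.52253632894633
```

```bash
python3 - <<'E'
from h import *
row([627.5,48.3,60],-0.2)
E
python3 -m inch '[[0,-0.0015,-0.002,0.06,0.12,0,0.05],[0,-0.0015,-0.002,0.12,0.25,0,0.05],[0,-0.0015,-0.002,0.18,0.38,0,0.05],[0,-0.0015,-0.002,0.228,0.5,-0.05,0.05],[0,-0.0015,-0.002,0.228,0.513,-0.2,0.05],[0,-0.0015,-0.002,0.228,0.513,-0.35,0.05],[0,-0.0015,-0.002,0.228,0.513,-0.42,0.05],[0,-0.0015,-0.002,0.228,0.513,-0.42,0.05]]'
python3 -m inch '[[0,0,0,0,0,0,0.05]]'
python3 - <<'E'
from h import *
o=state();f,i=snap('wrist','w20.png');g=cv2.cvtColor(f,cv2.COLOR_RGB2GRAY)
for u in(295,320,345): print(u,g[150:240:2,u].tolist())
print('row250',g[250,258:386:2].tolist())
row([627.5,48.3,50],-0.2);hatch(f,i)
E
```

```text
ROW [-0.0006, -0.0015, -0.0018, 0.2282, 0.5131, -0.4254]
time_s: 46.32
tcp_pos: [0.6262, 0.0476, 0.0599]
ee_rot: [-3.14, 0.008, 0.005]
wrist_force: [0.7, 0.1, -0.8]
width: 0.0108
time_s: 46.45
tcp_pos: [0.6275, 0.0469, 0.062]
ee_rot: [-3.141, 0.009, 0.001]
wrist_force: [0.4, 0.1, -1.2]
width: 0.0106
t 46.45 tcp [0.6275 0.0469 0.062 ] zax [-0.001  0.001 -1.   ] jawdeg -0.3 w 0.0106 F [ 0.4  0.1 -1.2] j6 1.44
295 [181, 181, 157, 140, 141, 140, 137, 140, 183, 197, 200, 200, 197, 195, 184, 156, 134, 137, 138, 137, 137, 138, 136, 88, 54, 47, 54, 74, 90, 89, 86, 90, 90, 91, 142, 175, 173, 174, 175, 173, 120, 112, 112, 114, 111]
320 [182, 182, 158, 140, 141, 139, 140, 135, 182, 199, 202, 201, 199, 196, 181, 154, 137, 139, 140, 142, 139, 139, 135, 92, 60, 50, 58, 74, 90, 90, 87, 90, 90, 94, 149, 177, 164, 75, 70, 72, 68, 70, 61, 108, 80]
345 [183, 184, 161, 141, 140, 141, 141, 140, 173, 197, 204, 203, 197, 195, 184, 162, 140, 141, 141, 139, 141, 141, 142, 139, 70, 45, 52, 81, 134, 139, 134, 106, 92, 94, 153, 186, 189, 186, 187, 187, 189, 190, 185, 186, 188]
row250 [48, 46, 46, 42, 46, 60, 101, 117, 114, 115, 115, 115, 117, 118, 115, 112, 112, 114, 115, 113, 112, 115, 113, 87, 81, 80, 79, 80, 78, 78, 78, 78, 79, 79, 78, 82, 82, 92, 169, 179, 178, 180, 183, 184, 182, 181, 176, 175, 181, 182, 180, 183, 183, 172, 135, 140, 137, 149, 178, 182, 180, 180, 181, 181]
ROW [-0.0005, -0.0005, 0.0013, 0.0003, 0.0045, -0.0397]
hatch [547.3 -11. ] yaw -0.29 n 2 res 0.0
gap1 [466.6  51.4] gap2 [520.  -72.8] gap3 [574.6  50.9] gap4 [628.  -73.4] pull [628.6  50.6]
```

Run:
```python
from h import *
i=env.camera_info('wrist')
for n,u,v,z in(('recess edge',320,196,.024),('plate top edge',320,218,.052),('plate bottom edge',320,204.5,.040),('plate L',269,250,.052),('plate R',365,250,.052)): print(n,(ray2world('wrist',[[u,v]],z,i)*1000).round(1))
```

```text
recess edge [[628.1  91.5]]
plate top edge [[628.   87.4]]
plate bottom edge [[628.   90.7]]
plate L [[605.5  73.1]]
plate R [[647.7  72.9]]
```

```bash
python3 -m inch '[[0,0,0.001,0.0023,0.003,-0.02,0.05],[0,0,0.001,0.0023,0.003,-0.04,0.05],[0,0,0.001,0.0023,0.003,-0.055,0.05],[0,0,0.001,0.0023,0.003,-0.055,0.05]]'
python3 -m inch '[[0,0,0,0,0,-0.01,0.05],[0,0,0,0,0,-0.01,0.05]]'
python3 -m inch '[[0,0,0,0,0,-0.01,0.05],[0,0,0,0,0,-0.01,0.05]]'
python3 -m inch '[[0,0,0,0,0,-0.008,0.05],[0,0,0,0,0,-0.008,0.05]]'
```

```text
time_s: 47.0
tcp_pos: [0.6276, 0.0479, 0.0448]
ee_rot: [-3.141, 0.006, 0.003]
wrist_force: [0.4, 0.8, -1.2]
width: 0.0108
time_s: 47.25
tcp_pos: [0.6274, 0.048, 0.0414]
ee_rot: [-3.141, 0.006, 0.004]
wrist_force: [-1.2, 0.4, -0.9]
width: 0.0104
time_s: 47.5
tcp_pos: [0.6277, 0.0479, 0.0387]
ee_rot: [-3.141, 0.006, 0.003]
wrist_force: [0.5, 0.3, 1.4]
width: 0.0106
time_s: 47.75
tcp_pos: [0.6278, 0.0479, 0.0375]
ee_rot: [-3.141, 0.006, 0.002]
wrist_force: [-4.8, 0.1, 8.6]
width: 0.011
```

Contact came at 38.5 mm, so the plate is in the recess and on its pads. Press it to flush.

```bash
python3 -m inch '[[0,0,0,0,0,-0.01,0.05],[0,0,0,0,0,-0.01,0.05]]' 110
python3 -m inch '[[0,0,0,0,0,-0.01,0.05],[0,0,0,0,0,-0.01,0.05]]'
python3 -m inch '[[0,0,0,0,0,-0.01,0.05],[0,0,0,0,0,-0.01,0.05]]'
python3 -m inch '[[0,0,0,0,0,-0.008,0.05],[0,0,0,0,0,-0.008,0.05]]'
```

```text
time_s: 48.0
tcp_pos: [0.6279, 0.0479, 0.0357]
ee_rot: [-3.141, 0.006, 0.001]
wrist_force: [-5.4, 0.7, 9.5]
width: 0.0097
time_s: 48.25
tcp_pos: [0.6279, 0.048, 0.0342]
ee_rot: [-3.141, 0.005, 0.001]
wrist_force: [-7.2, 0.6, 11.9]
width: 0.0098
time_s: 48.5
tcp_pos: [0.628, 0.048, 0.034]
ee_rot: [3.141, -0.005, 0.0]
wrist_force: [-11.6, 0.1, 23.1]
width: 0.0098
time_s: 48.75
tcp_pos: [0.628, 0.048, 0.034]
ee_rot: [3.141, -0.005, 0.001]
wrist_force: [-11.3, 0.1, 18.9]
width: 0.0093
```

```bash
python3 -m inch '[[0,0,0,0,0,-0.013,0.05],[0,0,0,0,0,-0.013,0.05],[0,0,0,0,0,-0.013,0.05]]'
python3 -m inch '[[0,0,0,0,0,0.001,0.2],[0,0,0,0,0,0.002,0.45],[0,0,0,0,0,0.002,0.5],[0,0,0,0,0,0.1,0.5],[0,0,0,0,-0.1,0.3,0.7],[0,0,0,-0.05,-0.25,0.5,1],[0,0,0,-0.1,-0.35,0.6,1],[0,0,0,-0.1,-0.35,0.6,1]]'
python3 - <<'E'
from h import *
state();f,i=snap('wrist','w21.png');hatch(f,i)
hsv=cv2.cvtColor(f,cv2.COLOR_RGB2HSV)
for t in(150,165,175):
  for c in conts((hsv[...,2]>t)&(hsv[...,1]<60),250):
    r=rect(ray2world('wrist',c,0.024,i))
    if r[3]<130: print(t,c.mean(0).round(),r)
f2,i2=snap('top','top3.png')
E
```

```text
time_s: 49.12
tcp_pos: [0.6282, 0.048, 0.0339]
ee_rot: [3.14, -0.004, 0.002]
wrist_force: [-16.2, 1.4, 29.9]
width: 0.0098
time_s: 50.12
tcp_pos: [0.5992, -0.06, 0.2181]
ee_rot: [3.138, -0.009, 0.011]
wrist_force: [0.1, -0.7, -0.1]
width: 0.0854
t 50.12 tcp [ 0.5992 -0.06    0.2181] zax [ 0.007 -0.004 -1.   ] jawdeg -0.3 w 0.0854 F [ 0.1 -0.7 -0.1] j6 1.26
hatch [547.2 -10.9] yaw -0.2 n 4 res 0.38
gap1 [466.4  51.4] gap2 [520.  -72.8] gap3 [574.4  51. ] gap4 [628.  -73.2] pull [628.4  50.8] 
150 [184. 231.] [466.7 -79.9  42.6  96.9  89.9]
150 [291. 220.] [574.1 -72.8  41.7 112.2  89.5]
150 [236. 221.] [520.1 -72.5  49.1 118.1  89.5]
150 [350. 147.] [ 6.286e+02 -1.800e+00  6.500e+00  4.090e+01  5.000e-01]
150 [363.  89.] [637.8  51.2  19.7  73.7  89.8]
150 [177.  97.] [467.3  50.6  49.2 117.6  90. ]
150 [231.  93.] [521.   51.4  42.1 112.2  89.5]
150 [350.  33.] [629.1 103.5   6.8  41.2   1.2]
165 [184. 230.] [466.5 -79.9  41.4  95.6  89.6]
165 [237. 226.] [521.6 -74.4  44.9 113.   89.5]
165 [291. 221.] [574.6 -72.7  41.2 110.2  89.8]
165 [177.  82.] [466.9  52.6  48.  113.4  89.8]
165 [230.  93.] [520.9  51.4  41.2 110.9  89.7]
175 [181. 232.] [466.6 -79.8  40.4  92.8  89.8]
175 [231. 234.] [520.  -73.2  39.5 109.2  89.6]
175 [290. 226.] [574.2 -72.6  39.7 108.2  89.5]
175 [175. 100.] [466.2  51.   39.8 109.3 -90. ]
175 [230.  94.] [520.7  51.4  39.6 109.7  89.3]
```

Everything reads right: both tiles are centred and flush, and the plate stopped dead at 34.0 mm under about 30 N, the height calculated for flush. One last roller check from the top camera, then hand in.

Run:
```python
from h import *
f=cv2.imread('pics/top3.png')[:,:,::-1].copy();i=env.camera_info('top');hsv=cv2.cvtColor(f,cv2.COLOR_RGB2HSV)
b=(hsv[...,0]<15)&(hsv[...,1]>110)&(hsv[...,2]>60);b[:,:125]=0;b[:235]=0;b[270:,:]=0
for c in conts(b,60): print('grip',rect(ray2world('top',c,0.095,i)))
f0=cv2.imread('pics/top0.png');d=cv2.absdiff(f0,f[:,:,::-1]).max(2)
for n,(u,v) in dict(jar=(145,205),mug=(410,200),tape=(429,301),brush=(247,165),det=(485,265),soft=(468,228)).items(): print(n,d[v-12:v+12,u-12:u+12].mean().round(1))
env.hand_in();state()
```

```text
grip [508.4 410.5  28.7  95.9 -86.4]
grip [497.5  50.2 104.1 196.5  88.4]
jar 13.4
mug 11.4
tape 10.1
brush 17.2
det 12.6
soft 12.4
the job is handed in; nothing more can be done
the job is handed in; nothing more can be done
```

The job is handed in at about 50 s of the 210 s. Both loose tiles and the pull handle are fitted flush by my measurements, and the roller is back on its mat. No verdict is given.

- **Tiles:** Only two loose tiles were visible. I laid one in gap1 and one in gap2, and rolled them in with up to about 34 N on the wheel. Their centres measure within about 0.5 mm of the gap centres. Their faces measure the same size as the fixed tiles' faces, and the roller kept a steady height of 91.7 mm along both, so I take them as flush.
- **Pull handle:** I pressed it in last, with about 30 N. It stopped at a hand height of 34.0 mm, which is the height calculated for flush. Its plate lies about 1–2 mm off the recess centre.
- **Roller:** It stands on its mat within about 1 mm of where it started.
- **Other things:** The last top picture shows only small differences at each of the other things compared with the first. They are not zero, and I put them down to noise and shadows.

**What went wrong or disagreed:**
- The first grip on tile1 was too deep, so I set it down, and then closed above it twice before a good grip. It moved about 7 mm on the worktop.
- The wrist camera read 2.4 mm more in y than the top camera. I used relative positions to cancel this.
- Estimates of where the pull sat in the hand differed by up to 3 mm, but it went into the recess at the first try.
- The final state reading after handing in was refused, so my last checks are from just before.

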